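# Unload the slat jig and reset its backstop with the setting block

## Task

The slats in the jig are finished: swing the hinged hold-down bar right up and over, past upright, while the slats still lie in their lanes, then draw every slat forward out from under the bar and the keeper strip and lay it flat in the shallow wooden tray. With the bar still up, also set the backstop for the next, longer batch: lay the steel setting block lengthwise on the jig bed, squarely against the middle of the fixed steel lug, slide the backstop back until it just meets the block, then take the block out without shifting the backstop and put it back flat on its plywood board. Finish with the hold-down bar swung fully down again, and leave the bottle, sanding block and slat bundle standing round the jig where they are.

Things in the scene. Friction and masses are not known exactly. Their poses are not given: they have to be found in the camera images.
- jig: the slat jig, screwed to the bench: a plywood bed, top 22 mm above the bench. Origin at bench level; its -x side (front) faces the robot, +y is to its left; bed x -95..+130 mm, y -110..+116 mm. Three lanes 25 mm wide run along x at y = -46, 0 and +46 mm between guide strips 6 mm high (x -95..-14 mm). Hinge of the hold-down bar at the right edge
- keeper (a point): middle of the top of the fixed wooden keeper strip that crosses above the lanes: jig x -40..-14 mm, y +-78 mm, z 33 to 43 mm (this point: x -27, y 0, z 43). The slats' rear ends lie 25 mm deep beneath it: a slat must be drawn straight forward (jig -x) until its rear end has passed x = -40 mm before it can be lifted
- lug_face (a point): centre of the front face of the fixed steel lug behind the backstop, at bed height (jig x +105, y 0, z 22 mm). The face is upright, square to the jig's x, 56 mm wide, top at jig z = 50 mm
- tray: shallow fixed wooden tray, 150 mm (its x) by 200 mm (its y), 22 mm high, walls and floor 6 mm; origin at the centre of its underside; does not move
- ply_board: fixed plywood plate 145 mm (its x) by 200 mm (its y), 8 mm thick, flat on the bench, on which the setting block is kept; origin at the centre of its underside
- setting_block: loose ground steel block, 35 mm (its x) by 60 mm (its y, lengthwise) by 22 mm high, 0.35 kg; origin at the centre of its underside
- hold_bar (a joint): angle of the hold-down bar about its hinge, rad: 0 = fully down across the slats, 1.57 = upright, 2.0 = as far over as it goes, to the jig's right (-y). The stiff hinge keeps the bar wherever it is left; raising it takes about 4 N at the handle. The bar is a steel flat 22 mm wide (jig x -76..-54 mm), 205 mm long
- bar_hinge (a point): point on the hinge axis of the bar (at jig x -65, y -100, z 42 mm). The axis is parallel to the jig's x
- bar_handle (a point): middle of the gripping part of the bar's handle: a black round bar 14 mm thick, parallel to the jig's x, sticking out 58 mm forward from the bar's free end. With the bar at angle 0 it is 207 mm to the left (jig +y) of the hinge axis and 16 mm above it, at jig x = -110 mm; it turns with the bar
- backstop (a joint): travel of the backstop, m: 0 = foremost (near the slats), grows as it slides back (jig +x) to at most 0.07; friction 2.5 N, stays where left. An aluminium bar 16 mm thick (x), 140 mm long (y), top 20 mm above the bed; its rear face is at jig x = 5 mm + travel, so with the 60 mm setting block between it and the lug the travel is 40 mm
- stop_grip (a point): centre of the backstop's grip, an upright black round knob 18 mm thick on top of the backstop at jig y = 0, jig x = -7 mm + travel, from z = 45 to 62 mm of the jig; this point is at z = 56 mm
- work_slat_1: birch slat 20 mm (its x) by 120 mm (its y, lengthwise) by 8 mm, 20 g, loose; origin at the centre of its underside. It starts in the jig's lane at y = -46 mm, its front end sticking out about 42 mm over the front edge of the bed. May be absent
- work_slat_2: the same, in the lane at y = 0. May be absent
- work_slat_3: the same, in the lane at y = +46 mm. May be absent
- oil_bottle: bystander: small brown bottle 36 mm thick, 84 mm high, standing; origin under its centre
- sander: bystander: sanding block 56 x 90 x 28 mm; origin under its centre
- bundle: bystander: bundle of slats 23 x 122 x 28 mm; origin under its centre

How it is judged:
On the way, in this order (a step that is already met when the one before it is completed fails the run):
1. the hold-down bar is swung up past upright (more than 1.6 rad) while all the slats still lie in their lanes under the keeper strip (value of joint hold_bar above 1.6 rad and x of each of work_slat_1, work_slat_2, work_slat_3 in the frame of jig above -0.095 m), for 0.2 s.
2. the bar still up (over 1.4 rad), the setting block lies lengthwise and square on the bed against the middle of the lug (within 4 mm) and the backstop meets it (travel 37.5 to 42.5 mm) (value of joint backstop between 0.0375 and 0.0425 m and value of joint hold_bar above 1.4 rad and x of setting_block in the frame of jig between 0.071 and 0.079 m and y of setting_block in the frame of jig between -0.02 and 0.02 m and z of setting_block in the frame of jig below 0.047 m and angle between the y axis of setting_block and the x axis of jig, either way round below 0.1 rad), for 0.2 s.
At the end, for the whole second after the job is handed in: every slat present lies flat (within 0.12 rad) in the tray, on its floor or on one other slat, at rest; the backstop's travel is 37.5 to 42.5 mm; the setting block lies at rest on the plywood board with its centre over the board; the hold-down bar is down (angle below 0.05 rad) (x of work_slat_1 in the frame of tray between -0.06 and 0.06 m and y of work_slat_1 in the frame of tray between -0.09 and 0.09 m and z of each of work_slat_1, work_slat_2, work_slat_3 in the frame of tray below 0.018 m and angle between each of work_slat_1, work_slat_2, work_slat_3's own z axis and vertical below 0.12 rad and linear speed of each of work_slat_1, work_slat_2, work_slat_3, setting_block below 0.02 m/s and x of work_slat_2 in the frame of tray between -0.06 and 0.06 m and y of work_slat_2 in the frame of tray between -0.09 and 0.09 m and x of work_slat_3 in the frame of tray between -0.06 and 0.06 m and y of work_slat_3 in the frame of tray between -0.09 and 0.09 m and value of joint backstop between 0.0375 and 0.0425 m and value of joint hold_bar below 0.05 rad and x of setting_block in the frame of ply_board between -0.0725 and 0.0725 m and y of setting_block in the frame of ply_board between -0.1 and 0.1 m and z of setting_block in the frame of ply_board between 0.004 and 0.034 m and angle between the z axis of setting_block and the z axis of ply_board, either way round below 0.12 rad); the robot touches nothing.
It fails at once if the bottle, the sanding block or the slat bundle is moved more than 30 mm (distance of any of oil_bottle, sander, bundle from where it was at the start of the episode above 0.03 m).
Of work_slat_1, work_slat_2, work_slat_3 only 2 to 3 are there at a start; the rules pass over those that are not, and their reading is None.
At some moment in a run one of setting_block may be knocked a few centimetres aside while the robot is not near it.
Once in a run the grip may slacken for a moment while it holds something.
It also fails if it takes over 210 s, if anything falls off the work surface, if the arm or the gripper's body presses on something with over 40 N, if the wrist force passes 120 N, or if a joint passes its speed limit or range.

## Robot

A 7-joint arm with a two-finger parallel gripper is mounted at the origin on the work surface; the furniture and walls round the work are solid. World frame = base frame: x ahead of the robot, y to its left, z up, the work surface at z = 0. Lengths are in m, angles in rad, forces in N, time in s.
With the tool pointing down it reaches from about 0.425 to 0.975 m from the base axis. Payload 16.7 kg.
Tool frame: the origin (TCP) lies midway between the tips of the shut fingers; the grasp point (between the pads) lies 19 mm behind it (bot.grasp_offset is the z of the grasp point in the tool frame, in m); z points along the fingers, y is the line along which they close (so a half turn about z gives the same grasp; the last joint's range is limited). The gripper opens to 85 mm and grips with 20 to 120 N. Pads are 22 mm wide; open, the fingers measure 114 mm over their backs; the gripper's body (76 mm by 85 mm) begins 54 mm behind the grasp point. The pads swing forward as they close: fully open they stand 13 mm farther back than shut.
Start: joints at [-0.149, 0.426, 0.074, 1.606, -0.034, 1.111, -0.067], TCP at [0.675, -0, 0.231] pointing down, gripper open.
Joint ranges: [-2.85, 2.85], [-0.5, 2.14], [-1.23, 1.37], [0.21, 2.46], [-1.02, 4.16], [0.16, 2.05], [-2.73, 2.73]. Speed limits (rad/s): [1.89, 1.89, 2.39, 2.39, 3.01, 3.01, 3.01].

## Interface

Orientations are given as [roll, pitch, yaw] about the fixed x, y, z axes, in that order (R = Rz(yaw) Ry(pitch) Rx(roll)).
In Python, from cell import bot, optics gives the robot as it stands. The module is installed in compiled form; this text tells all that it offers.
- The arm moves only by the tool play_rows, never from a script. Its argument "commands" is a list of rows, each a list of 4 numbers: the shift along the tool's x, y, z in cm, then the turn about the tool's z in degrees. In form: [[dx, dy, dz, spin], ...]. A call has 1 to 10 rows; each row is the pose to reach, as a shift and turn from the pose commanded when the call began, along the tool's axes at that moment; what a row does not reach only later rows make up. A row lasts 1/8 s, in which the tool goes at most 62.5 mm and 10.7 degrees, less where a joint would pass 70% of its speed; a pose out of reach is approached as far as the arm can. A call with a gripper value outside its range is refused whole. "gripper" is the finger opening in cm, from 0 to 8.54, set as the call begins (left out, the last holds). The fingers move at their own pace and stop on an object; "force" is the grip in N (left out, the last holds). Time passes only in rows, so rows that repeat a pose let the fingers close. It gives the time, the measured TCP pose, the force, the opening and the grip force at its end, in the units of the state.
- bot.sense(): the state, without advancing time (a new reading comes with each control period).
- optics.camera(name): name is "scene" or "side" or "wrist"; returns the picture (384x512x3 uint8, red, green, blue); there is no depth.
- optics.camera_model(name): a dict with "camera_matrix" (3x3 intrinsics, pixels), "pose" (4x4, takes a point from camera to world coordinates). Camera axes: x right, y up, looking along -z (the intrinsics and any distortion apply to the point x, -y, -z); pixel columns grow to the right and rows downward; lengths in m; the calibration is good to about 2 mm. A picture is of the moment at which its call begins: read the wrist's pose just before it. camera_model takes no time and is no camera call; for the wrist camera it gives the pose at the moment of the call.
- bot.close_job(): hands the job in; it is judged then, once.
The state is a dict: "t": time; "joint_positions": joint angles; "qd": joint speeds; "joint_torque": joint torques, N m; "ee_pos": TCP position; "ee_rot": TCP orientation; "wrist_force": force on the tool from outside, world axes, zero at the start; "wrist_torque": the same for the moment, N m; "grip_width": finger opening in m; "finger_force": force on a finger pad.
Only numpy, scipy, OpenCV 4.12 (cv2) and the standard library are available. Lean on these libraries where they do the work, as an engineer would, in place of code of your own. Each camera call takes 0.05 s, during which the arm holds its last target. There are 200 camera calls.

## Working session

There is one attempt and no reset: what is moved stays moved. The work goes in short steps, Python scripts to look and compute and a tool call to move; the robot and the scene stay as the last step left them, time stands still between calls to the robot, and variables do not carry over. Pictures are saved under pics/ and viewed, at most 14 in all, crops included, and the job is handed in when it is done.

Besides the shell and the picture viewer there is one more tool, called after "Call:" by a JSON object that holds its "method" and its "body". play_rows: Moves the arm, as the interface text tells. Its arguments: {"type":"object","properties":{"commands":{"type":"array"},"gripper":{"type":"number"},"force":{"type":"number"}},"required":["commands"]}

```bash
mkdir -p pics
python3 - <<'E'
from cell import bot, optics
import cv2, numpy as np
np.set_printoptions(precision=4,suppress=True)
for n in ["scene","side","wrist"]:
    m=optics.camera_model(n); print(n,m)
    cv2.imwrite(f"pics/{n}0.png",optics.camera(n)[:,:,::-1])
s=bot.sense(); print(s, bot.grasp_offset)
E
```

```text
scene {'camera_matrix': array([[427.9365,   0.    , 260.3905],
       [  0.    , 427.9365, 192.2986],
       [  0.    ,   0.    ,   1.    ]]), 'pose': array([[ 0.8886,  0.2594, -0.3783,  0.1142],
       [-0.4587,  0.494 , -0.7386, -0.8875],
       [-0.0047,  0.8299,  0.558 ,  0.7233],
       [ 0.    ,  0.    ,  0.    ,  1.    ]])}
side {'camera_matrix': array([[428.8351,   0.    , 262.0088],
       [  0.    , 428.8351, 190.7999],
       [  0.    ,   0.    ,   1.    ]]), 'pose': array([[-0.4924,  0.7086, -0.5053, -0.1431],
       [-0.8703, -0.4069,  0.2775,  0.3324],
       [-0.009 ,  0.5764,  0.8171,  1.2225],
       [ 0.    ,  0.    ,  0.    ,  1.    ]])}
wrist {'camera_matrix': array([[288.5455,   0.    , 252.1984],
       [  0.    , 288.5455, 190.5352],
       [  0.    ,   0.    ,   1.    ]]), 'pose': array([[ 1.    , -0.0004,  0.0014,  0.6743],
       [-0.    ,  0.9653,  0.2613,  0.0662],
       [-0.0014, -0.2613,  0.9653,  0.3724],
       [ 0.    ,  0.    ,  0.    ,  1.    ]])}
{'t': 0.15, 'joint_positions': array([-0.1495,  0.4265,  0.0739,  1.6065, -0.0341,  1.1108, -0.0671]), 'qd': array([ 0.0012, -0.0025,  0.0003, -0.0025, -0.0018, -0.0006, -0.0003]), 'joint_torque': array([  0.0035, -95.0319,   3.7638, -46.3761,   0.0195,   0.0078,
        -0.0001]), 'ee_pos': array([ 0.6747, -0.    ,  0.2308]), 'ee_rot': array([-3.1406,  0.    ,  1.5707]), 'wrist_force': array([0.0005, 0.7509, 0.0452]), 'wrist_torque': array([ 0.0014, -0.0032,  0.0054]), 'finger_force': 0.0, 'grip_width': 0.08544474925008129} -0.0187
```

View pics/scene0.png

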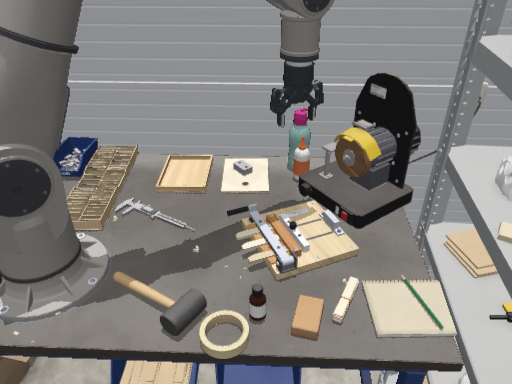

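View pics/side0.png

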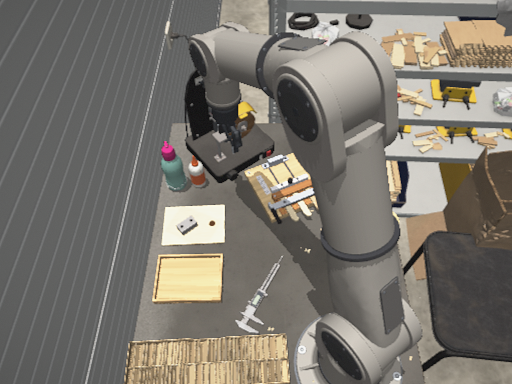

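View pics/wrist0.png

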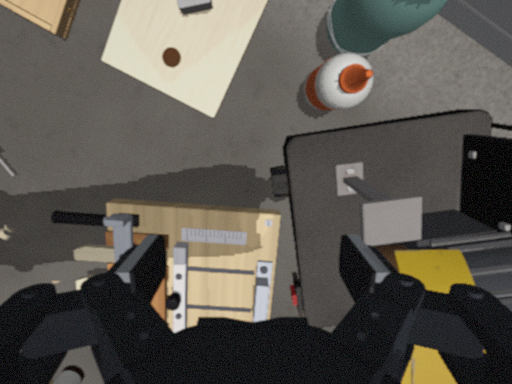

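The scene shows the jig right of centre (~300,238) with the bar down and handle at ~(238,210). The tray is at ~(186,172) and the board with the block at ~(245,170). Bottle (258,303), sander (308,316) and bundle (346,300) stand on the jig's right. The wrist view is partly hidden by the fingers, so I'm moving the wrist for a cleaner look.

Call:
{"method": "play_rows", "body": {"commands": [[-5,-1,-2.5,0],[-10,-2,-5,0],[-15,-3,-7.5,0],[-20,-4,-10,0],[-25,-5,-12.5,0],[-26,-5,-13,0],[-26,-5,-13,0],[-26,-5,-13,0]], "gripper": 8.5}}

```text
t: 1.15
ee_pos: [0.6253, -0.2582, 0.3603]
ee_rot: [-3.14, -0.001, 1.573]
wrist_force: [-0.1, 1.1, 0.5]
grip_width: 0.0849
finger_force: 0.0
```

```bash
cat > h.py <<'E'
from cell import bot, optics
import cv2, numpy as np
np.set_printoptions(precision=4,suppress=True)
def ray(m,p,z):
    K=m["camera_matrix"];T=m["pose"]
    d=np.linalg.inv(K)@[p[0],p[1],1.]; d=T[:3,:3]@(d*[1,-1,-1]); o=T[:3,3]
    return o+d*(z-o[2])/d[2]
def proj(m,P):
    K=m["camera_matrix"];T=m["pose"]
    c=T[:3,:3].T@(np.asarray(P)-T[:3,3]); c=c*[1,-1,-1]; q=K@c; return q[:2]/q[2]
def shot(name,tag,scale=1,crop=None):
    m=optics.camera_model(name); im=optics.camera(name)[:,:,::-1].copy()
    np.save(f"pics/{tag}.npy",im); np.savez(f"pics/{tag}_m.npz",**m)
    v=im
    if crop: x0,y0,x1,y1=crop; v=im[y0:y1,x0:x1]
    cv2.imwrite(f"pics/{tag}.png",cv2.resize(v,None,fx=scale,fy=scale,interpolation=cv2.INTER_CUBIC))
    return m,im
E
python3 - <<'E'
from h import *
print(bot.sense()["ee_pos"],optics.camera_model("wrist")["pose"]); shot("wrist","w1",1.5)
E
```

```text
[ 0.6253 -0.2582  0.3603] [[ 1.     -0.0023  0.0009  0.6248]
 [ 0.002   0.9655  0.2602 -0.1921]
 [-0.0015 -0.2602  0.9656  0.5021]
 [ 0.      0.      0.      1.    ]]
```

View pics/w1.png

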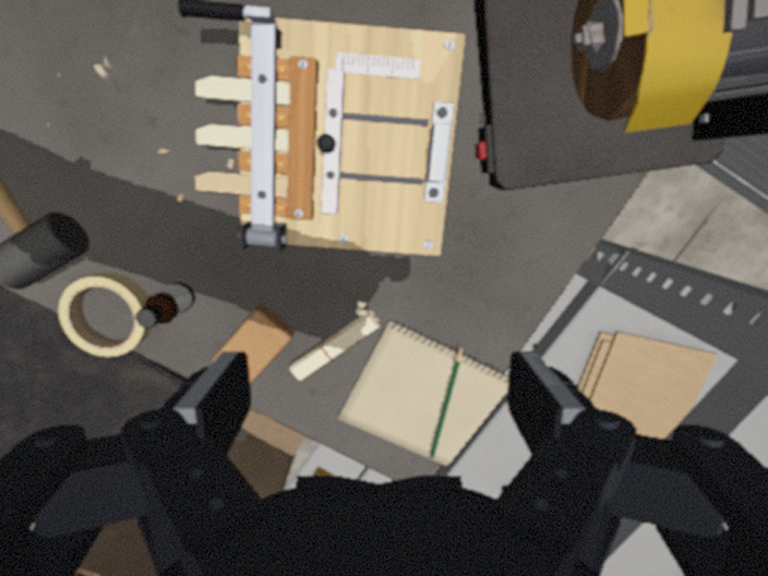

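The wrist view (1.5x) shows all three slats, with front ends at ~(197,89), (197,137) and (197,182). The bed's right corners are at (465,36) and (441,255). The knob is at (326,143), the handle at (215,9) and the lug at (440,150). Next I'll fit the bed edges by colour mask.

Run:
```python
from h import *
im=np.load("pics/w1.npy"); m=dict(np.load("pics/w1_m.npz"))
hsv=cv2.cvtColor(im,cv2.COLOR_BGR2HSV)
def edge(pts,lo=(10,50,120),hi=(30,200,255)):pass
mask=cv2.inRange(hsv,(10,40,110),(35,220,255))
mask[180:]=0; mask[:,:155]=0; mask[:,315:]=0
mask=cv2.morphologyEx(mask,cv2.MORPH_OPEN,np.ones((3,3)))
# right edge per row, top/bottom edge per col
R=[];Tt=[];B=[]
for r in range(35,160):
    c=np.where(mask[r])[0]; R.append((c.max()+.5,r))
for c in range(215,285):
    r=np.where(mask[:,c])[0]; Tt.append((c,r.min()-.5)); B.append((c,r.max()+.5))
def fit(p):
    w=np.array([ray(m,q,.022)[:2] for q in p])
    for _ in range(3):
        vx,vy,x,y=cv2.fitLine(w.astype(np.float32),cv2.DIST_HUBER,0,1e-4,1e-4).ravel()
        d=(w-[x,y])@[-vy,vx]; w=w[abs(d)<.002]
    if len(w)<20: print("few")
    return np.array([x,y]),np.array([vx,vy]),len(w)
L=[fit(x) for x in (R,Tt,B)]
for l in L: print(l, np.degrees(np.arctan2(l[1][1],l[1][0])))
def inter(a,b):
    s=np.linalg.solve(np.c_[a[1],-b[1]],b[0]-a[0]); return a[0]+s[0]*a[1]
tr=inter(L[0],L[1]); br=inter(L[0],L[2]); print("TR",tr,"BR",br,np.linalg.norm(tr-br))
def px(p,z): return ray(m,np.array(p)/1.5,z)
for n,p,z in [("knob",(326,143),.062),("handle",(213,10),.065),("s1",(197,182),.03),("s2",(197,137),.03),("s3",(197,89),.03),("bottle",(150,317),.084)]: print(n,px(p,z))
```

```text
(array([ 0.7036, -0.1698], dtype=float32), array([0.0717, 0.9974], dtype=float32), 124) 85.89098
(array([ 0.6199, -0.0537], dtype=float32), array([ 0.9974, -0.072 ], dtype=float32), 70) -4.1305184
(array([ 0.623 , -0.2818], dtype=float32), array([ 0.9954, -0.0957], dtype=float32), 70) -5.492788
TR [ 0.7114 -0.0603] BR [ 0.695  -0.2887] 0.2289622
knob [ 0.5736 -0.1678  0.062 ]
handle [ 0.4763 -0.0552  0.065 ]
s1 [ 0.4317 -0.2057  0.03  ]
s2 [ 0.4365 -0.1604  0.03  ]
s3 [ 0.4415 -0.1146  0.03  ]
bottle [ 0.3914 -0.3383  0.084 ]
```

Call:
{"method": "play_rows", "body": {"commands": [[3,-2,2,10],[6,-4,4,20],[9,-6,6,30],[12,-8,8,40],[15,-10,10,50],[18,-12,12,60],[20.4,-15.2,14,70],[20.4,-15.2,14,80],[20.4,-15.2,14,90],[20.4,-15.2,14,94]]}}

```text
t: 2.45
ee_pos: [0.4727, -0.0548, 0.221]
ee_rot: [-3.141, 0.0, -0.072]
wrist_force: [-0.4, -0.1, -1.3]
grip_width: 0.0852
finger_force: 0.0
```

Run:
```python
from h import *
s=bot.sense();print(s["ee_pos"],s["ee_rot"],s["joint_positions"])
shot("wrist","w2",1.5)
# tray / board from static views
for n in ("side","scene"):
    im=cv2.imread(f"pics/{n}0.png"); m=optics.camera_model(n); hsv=cv2.cvtColor(im,cv2.COLOR_BGR2HSV)
    for name,lo,hi,z,box in (("board",(15,8,150),(40,75,255),.008,{"side":(150,195,235,250),"scene":(215,150,280,200)}),("tray",(8,60,100),(30,255,255),.022,{"side":(145,245,230,310),"scene":(150,148,220,200)})):
        x0,y0,x1,y1=box[n]; mk=np.zeros(im.shape[:2],np.uint8); mk[y0:y1,x0:x1]=cv2.inRange(hsv,lo,hi)[y0:y1,x0:x1]
        c=max(cv2.findContours(mk,0,1)[0],key=cv2.contourArea); h=cv2.convexHull(c)
        q=cv2.approxPolyDP(h,5,True)[:,0]
        w=np.array([ray(m,p,z)[:2] for p in h[:,0]],np.float32)
        print(n,name,cv2.minAreaRect(w),q.tolist())
```

```text
[ 0.4727 -0.0548  0.221 ] [-3.1414  0.0005 -0.0718] [-0.2426  0.1055  0.2403  2.0612 -0.0305  0.9785 -1.6292]
side board ((0.6204664707183838, 0.18622535467147827), (0.23348402976989746, 0.20815536379814148), 60.140869140625) [[160, 195], [223, 204], [224, 242], [150, 249]]
side tray ((0.43306300044059753, 0.27399957180023193), (0.20223857462406158, 0.15985964238643646), 61.533504486083984) [[222, 253], [220, 302], [152, 301], [159, 254]]
scene board ((0.6090970635414124, 0.18112194538116455), (0.22151127457618713, 0.2193538248538971), 62.21332931518555) [[279, 157], [268, 190], [221, 191], [215, 156]]
scene tray ((0.43300580978393555, 0.2546144127845764), (0.23158462345600128, 0.15610016882419586), 61.21597671508789) [[169, 154], [212, 156], [205, 192], [156, 190]]
```

View pics/w2.png

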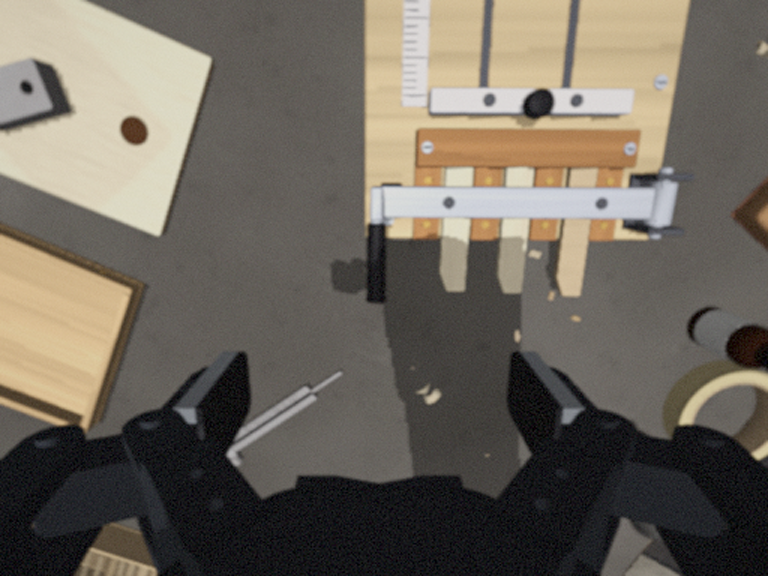

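The 1.5x view shows the jig squarely: handle (376,265), knob (538,102), slat fronts (453,290), (511,292) and (569,294). The bed's front-left corner is at ~(366,240). Board corners are at (212,60) and (160,236), tray corners at (145,287) and (90,430), and the block at ~(20,95).

Run:
```python
from h import *
m=dict(np.load("pics/w2_m.npz"))
def px(p,z): return ray(m,np.array(p)/1.5,z)[:2]
O=np.array([.5733,-.168]);a=-.0719;R=np.array([[np.cos(a),-np.sin(a)],[np.sin(a),np.cos(a)]])
J=lambda w:(R.T@(w-O))*1000
for n,p,z in [("FL(-95,116)",(366,239),.022),("edgeL",(366,10),.022),("edgeR(-110)",(662,240),.022),("edgeR",(690,0),.022),("handle tip",(376,301),.058),("handle(-110,107)",(376,262),.065),
 ("knob",(539,102),.062),("keepL(-40,78)",(416,166),.043),("keepR(-40,-78)",(640,166),.043),("stopL rear",(430,90),.042),("stopR rear",(632,90),.042),("s3",(453,290),.03),("s2",(511,291),.03),("s1",(569,294),.03)]: print(n,J(px(p,z)))
for n,p,z in [("board a",(212,60),.008),("board b",(160,236),.008),("tray c",(145,287),.022),("tray d",(90,430),.022),("barF",(500,217),.04)]: print(n,px(p,z))
```

```text
FL(-95,116) [-97.0545 115.6745]
edgeL [ 63.2192 114.5071]
edgeR(-110) [ -97.7823 -118.9141]
edgeR [  69.3115 -109.4716]
handle tip [-137.2919  107.5875]
handle(-110,107) [-106.4598  107.509 ]
knob [-1.6539  2.2296]
keepL(-40,78) [-41.384  79.087]
keepR(-40,-78) [-41.3559 -80.2863]
stopL rear [ 8.6947 70.5883]
stopR rear [  8.703  -67.4477]
s3 [-136.7628   46.2579]
s2 [-137.575    -0.1174]
s1 [-140.0536  -46.7347]
board a [0.6244 0.0586]
board b [0.4972 0.124 ]
tray c [0.4584 0.1375]
tray d [0.3305 0.2151]
barF [ 0.4969 -0.1467]
```

Call:
{"method": "play_rows", "body": {"commands": [[-0.5,-0.2,5,0],[-0.5,-0.2,10,0],[-0.5,-0.2,14,0],[-0.5,-0.2,17,0],[-0.5,-0.2,18.2,0],[-0.5,-0.2,18.2,0]], "gripper": 4.5}}

```text
t: 3.25
ee_pos: [0.4679, -0.0533, 0.0391]
ee_rot: [3.142, 0.001, -0.069]
wrist_force: [-0.7, -0.2, 0.8]
grip_width: 0.0449
finger_force: 0.0
```

Call:
{"method": "play_rows", "body": {"commands": [[0,0,0,0],[0,0,0,0],[0,0,0,0],[0,0,0,0]], "gripper": 0.8, "force": 40}}

```text
t: 3.75
ee_pos: [0.4689, -0.0525, 0.0404]
ee_rot: [-3.14, -0.002, -0.069]
wrist_force: [-0.7, 7.0, 6.8]
grip_width: 0.0126
finger_force: 39.0
```

Run:
```python
from h import *
s=bot.sense();print(s["ee_pos"],s["grip_width"],s["finger_force"],s["wrist_force"])
print(optics.camera_model("wrist")["pose"][:3,3])
L=.207;h=.016
# arc of handle relative to start, jig y / z
b0=0
for t in np.arange(0,2.01,.1):
    print(round(t,2), round(100*(L*np.cos(t)-h*np.sin(t)-L),2), round(100*(L*np.sin(t)+h*np.cos(t)-h),2))
```

```text
[ 0.4689 -0.0525  0.0404] 0.012624747586895427 38.99064123630524 [-0.7202  6.9502  6.8361]
[ 0.5342 -0.0573  0.1822]
0.0 0.0 0.0
0.1 -0.26 2.06
0.2 -0.73 4.08
0.3 -1.4 6.05
0.4 -2.26 7.93
0.5 -3.3 9.73
0.6 -4.52 11.41
0.7 -5.9 12.96
0.8 -7.43 14.36
0.9 -9.09 15.61
1.0 -10.86 16.68
1.1 -12.74 17.57
1.2 -14.69 18.27
1.3 -16.7 18.77
1.4 -18.76 19.07
1.5 -20.83 19.16
1.6 -22.9 19.04
1.7 -24.95 18.72
1.8 -26.96 18.2
1.9 -28.91 17.47
2.0 -30.77 16.56
```

Call:
{"method": "play_rows", "body": {"commands": [[0,0.26,-2.06,0],[0,0.73,-4.08,0],[0,1.4,-6.05,0],[0,2.26,-7.93,0],[0,3.3,-9.73,0],[0,4.52,-11.41,0],[0,5.9,-12.96,0],[0,7.43,-14.36,0],[0,9.09,-15.61,0],[0,10.86,-16.68,0]]}}

```text
t: 5.0
ee_pos: [0.4618, -0.1588, 0.2091]
ee_rot: [-3.137, -0.003, -0.067]
wrist_force: [-8.4, 24.6, 31.4]
grip_width: 0.0124
finger_force: 42.5
```

Run:
```python
from h import *
s=bot.sense();print(s["ee_pos"],s["grip_width"],s["finger_force"],s["wrist_force"])
shot("side","sd1",3,(220,120,400,260))
```

```text
[ 0.4618 -0.1588  0.2091] 0.012440735827232693 42.476853132247925 [-8.4097 24.6179 31.4362]
```

View pics/sd1.png

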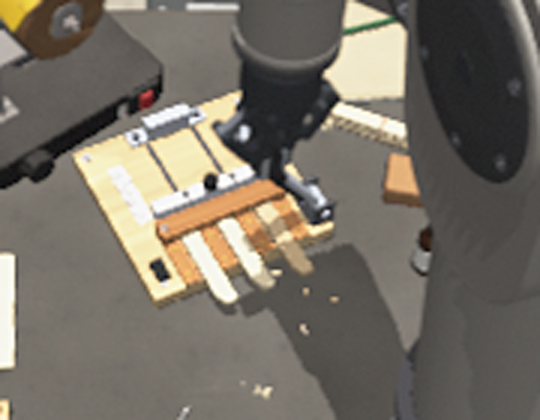

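The side crop shows the bar half raised in the gripper at ~(310,200), with all three slats still in their lanes. The pull is slightly inside the arc, so I'm widening it by 3 mm.

Call:
{"method": "play_rows", "body": {"commands": [[0,1.74,-1.16,0],[0,3.72,-1.87,0],[0,5.76,-2.38,0],[0,7.85,-2.69,0],[0,9.95,-2.78,0],[0,12.05,-2.66,0],[0,14.13,-2.34,0],[0,16.17,-1.81,0],[0,17.2,-1.47,0],[0,17.2,-1.47,0]]}}

```text
t: 6.3
ee_pos: [0.4486, -0.3342, 0.2212]
ee_rot: [3.141, -0.001, -0.071]
wrist_force: [2.2, -3.0, 3.3]
grip_width: 0.0118
finger_force: 41.7
```

Call:
{"method": "play_rows", "body": {"commands": [[0,0,0,0],[0,0,0,0],[0,0,0,0]], "gripper": 5}}

```text
t: 6.68
ee_pos: [0.4485, -0.3332, 0.2208]
ee_rot: [-3.141, 0.0, -0.069]
wrist_force: [0.6, 0.2, -0.6]
grip_width: 0.0502
finger_force: 0.0
```

Run:
```python
from h import *
s=bot.sense();print(s["ee_pos"],s["ee_rot"],s["grip_width"],s["finger_force"],s["wrist_force"])
print(optics.camera_model("wrist")["pose"][:3,3]); shot("wrist","w3",1.5)
```

```text
[ 0.4485 -0.3332  0.2208] [-3.1414  0.0002 -0.0694] 0.05018529858327237 0.0 [ 0.6118  0.2296 -0.5518]
[ 0.5141 -0.3378  0.3625]
```

View pics/w3.png

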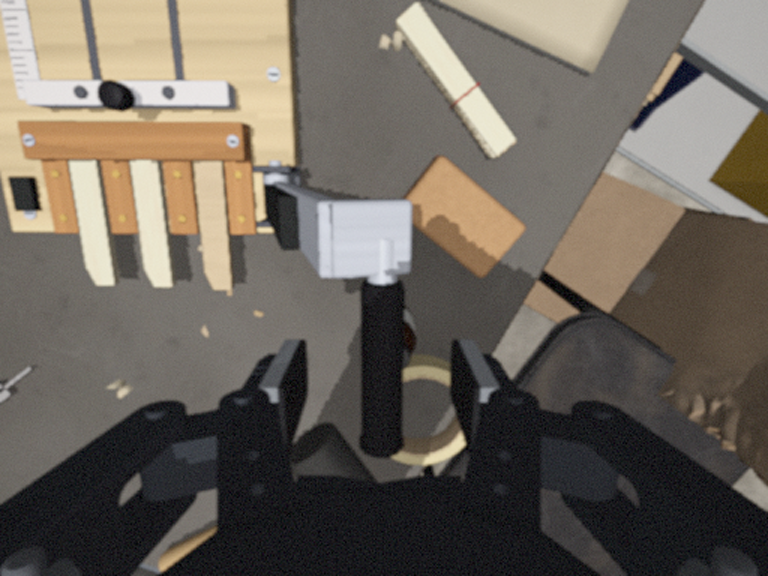

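The view shows the bar swung well over (handle at ~(382,365)), the slats still in place, and the bystanders clear. Lifting off, I'm going to slat 1.

Call:
{"method": "play_rows", "body": {"commands": [[0,0,-4,0],[0,0,-7,0],[-0.9,-5,-7,0],[-0.9,-10,-3,0],[-0.9,-12.7,2,0],[-0.9,-12.7,8,0],[-0.9,-12.7,14,0],[-0.9,-12.7,14,0]]}}

```text
t: 7.72
ee_pos: [0.4457, -0.2055, 0.0779]
ee_rot: [-3.141, 0.008, -0.07]
wrist_force: [1.4, 0.8, 1.3]
grip_width: 0.0499
finger_force: 0.0
```

```bash
cat > loc.py <<'E'
from h import *
O=np.array([.572,-.168]);a=-.0719;R=np.array([[np.cos(a),-np.sin(a)],[np.sin(a),np.cos(a)]])
W=lambda j:O+R@(np.array(j)/1000)
def to(target,z,yaw=None):
    "shift in tool cm & spin for TCP to reach target xy,z"
    s=bot.sense(); y=s["ee_rot"][2]; d=np.array(target)-s["ee_pos"][:2]
    ex=np.array([np.cos(y),np.sin(y)]); ey=np.array([np.sin(y),-np.cos(y)])
    print("at",s["ee_pos"],"yaw",round(np.degrees(y),2),"w",round(s["grip_width"],4),"f",round(s["finger_force"],1),"-> dx %.2f dy %.2f dz %.2f"%(d@ex*100,d@ey*100,(s["ee_pos"][2]-z)*100), "" if yaw is None else "spin %.1f"%(np.degrees(y)-yaw))
E
python3 - <<'E'
from loc import *
to(W((-120,-46.5)),.017,-4.1)
m,im=shot("wrist","w4",1.5)
E
```

```text
at [ 0.4457 -0.2055  0.0779] yaw -4.0 w 0.0499 f 0.0 -> dx 0.32 dy 0.01 dz 6.09 spin 0.1
```

View pics/w4.png

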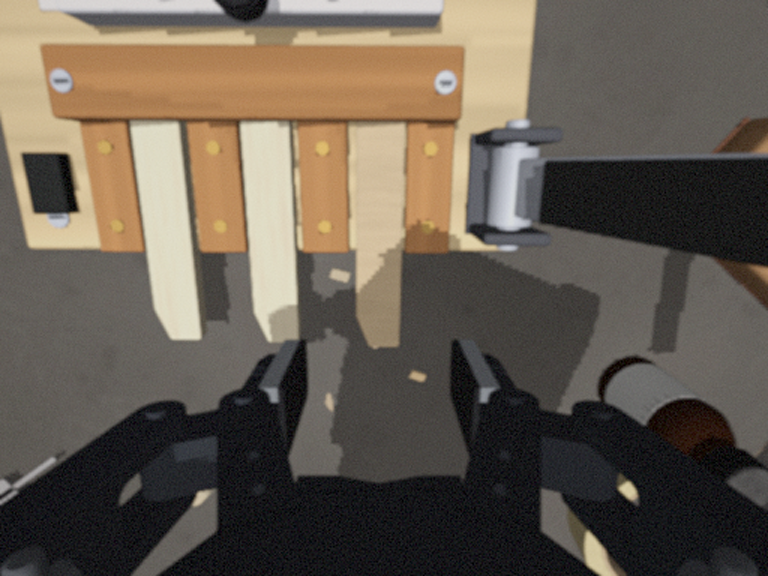

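Slat 1 (~(378,240) at 1.5x) is centred between the fingers; descending.

Call:
{"method": "play_rows", "body": {"commands": [[0.3,0,2,0],[0.3,0,4,0],[0.3,0,6.1,0],[0.3,0,6.1,0]], "gripper": 3.2}}

```text
t: 8.28
ee_pos: [0.4524, -0.2068, 0.0215]
ee_rot: [-3.142, -0.002, -0.07]
wrist_force: [-0.1, -0.6, 0.4]
grip_width: 0.0321
finger_force: 0.0
```

Call:
{"method": "play_rows", "body": {"commands": [[0,0,0,0],[0,0,0,0],[0,0,0,0],[-1,0,0,0],[-2,0,0,0],[-3,0,0,0],[-3.8,0,0,0],[-3.8,0,0,0]], "gripper": 1.2, "force": 30}}

```text
t: 9.28
ee_pos: [0.4124, -0.2037, 0.0199]
ee_rot: [-3.141, 0.001, -0.07]
wrist_force: [-2.4, 1.3, 5.5]
grip_width: 0.0189
finger_force: 32.8
```

Call:
{"method": "play_rows", "body": {"commands": [[0,0,-4,0],[0,0,-8,0],[0,0,-8,0]]}}

```text
t: 9.65
ee_pos: [0.4145, -0.2041, 0.1019]
ee_rot: [3.141, -0.003, -0.07]
wrist_force: [-0.9, -0.1, -0.1]
grip_width: 0.0188
finger_force: 35.2
```

Run:
```python
from loc import *
ty=np.radians(-29);tex=np.array([np.cos(ty),np.sin(ty)]);tey=np.array([-np.sin(ty),np.cos(ty)])
to(np.array([.438,.266])-.043*tey-.038*tex,.1,61)
```

```text
at [ 0.4145 -0.2041  0.1019] yaw -4.0 w 0.0188 f 35.2 -> dx -6.20 dy -44.77 dz 0.19 spin -65.0
```

Call:
{"method": "play_rows", "body": {"commands": [[3,-4,-2,-4],[5,-9,-5,-12],[6,-14,-8,-20],[6,-19.5,-8,-28],[5,-25,-8,-36],[3,-30,-8,-44],[0,-35,-8,-52],[-3,-40,-8,-60],[-6.2,-44.8,-8,-65],[-6.2,-44.8,-8,-65]]}}

```text
t: 10.9
ee_pos: [0.3803, 0.2506, 0.1789]
ee_rot: [-3.14, 0.001, 1.072]
wrist_force: [0.4, -0.7, -0.3]
grip_width: 0.0186
finger_force: 35.2
```

Run:
```python
from loc import *
to((.384,.246),.1,61)
m,im=shot("wrist","w5",1.5)
```

```text
at [0.3803 0.2506 0.1789] yaw 61.43 w 0.0186 f 35.2 -> dx -0.22 dy 0.55 dz 7.89 spin 0.4
```

View pics/w5.png

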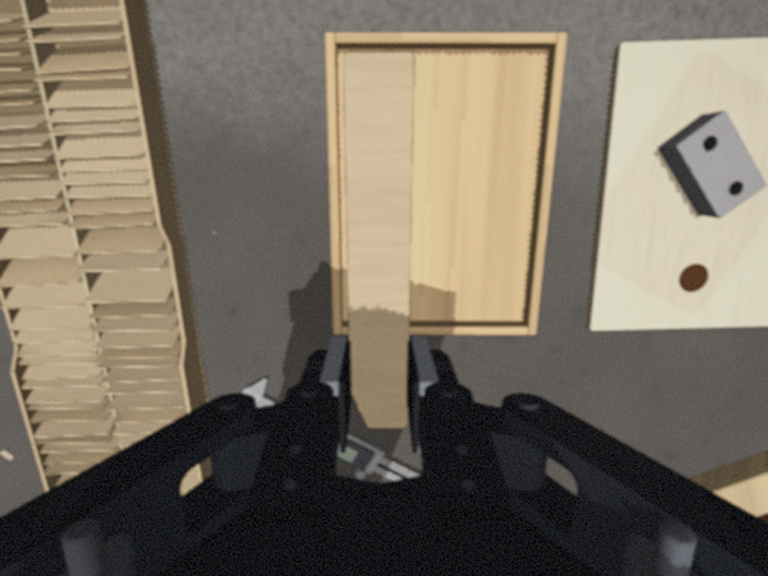

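Aligned nicely: the slat (345–412) lies over the tray. Tray rim corners (1.5x) are (326,33), (567,33), (537,334) and (333,334). The board's left corners are (620,42) and (591,330). The block's top corners are ~(722,112), (766,184), (720,217) and (675,148).

Run:
```python
from loc import *
m=dict(np.load("pics/w5_m.npz"))
px=lambda p,z: ray(m,np.array(p)/1.5,z)[:2]
T=np.array([px(p,.022) for p in ((326,33),(567,33),(537,334),(333,334))]);print("tray",T,T.mean(0))
print([np.linalg.norm(T[i]-T[(i+1)%4]) for i in range(4)])
y=T[0]+T[1]-T[2]-T[3]; print("tray y dir",np.degrees(np.arctan2(y[1],y[0])))
b=[px(p,.008) for p in ((620,42),(591,330))]; print("board",b,np.linalg.norm(b[0]-b[1]))
B=np.array([px(p,.030) for p in ((722,112),(766,184),(720,217),(675,148))]);print("blk",B,B.mean(0),[np.linalg.norm(B[i]-B[(i+1)%4]) for i in range(4)])
d=B[1]+B[2]-B[0]-B[3]; print(np.degrees(np.arctan2(d[1],d[0])))
c=T.mean(0);y/=np.linalg.norm(y);x=np.array([y[1],-y[0]])
for k in (-.038,.038,0): print(c+k*x-.043*y)
print("slat front", px((380,425),.17)); to(c-.038*x-.043*y,.012,np.degrees(np.arctan2(y[1],y[0])))
```

```text
tray [[0.4212 0.3951]
 [0.5517 0.324 ]
 [0.4574 0.1496]
 [0.3253 0.2213]] [0.4389 0.2725]
[np.float64(0.1485454243099316), np.float64(0.19823058426037155), np.float64(0.15027826538638883), np.float64(0.19846870989815357)]
tray y dir 61.356399006694836
board [array([0.5864, 0.3034]), array([0.4973, 0.1254])] 0.1990812718865913
blk [[0.6163 0.2359]
 [0.6285 0.1793]
 [0.5959 0.1727]
 [0.5836 0.2292]] [0.6061 0.2043] [np.float64(0.05792652228084694), np.float64(0.0333113370834236), np.float64(0.057842476960377594), np.float64(0.0333602870367829)]
-77.81652005594133
[0.3849 0.253 ]
[0.4516 0.2165]
[0.4183 0.2347]
slat front [0.3652 0.2225]
at [0.3815 0.2485 0.1789] yaw 61.21 w 0.0189 f 35.2 -> dx 0.56 dy 0.08 dz 16.69 spin -0.1
```

Call:
{"method": "play_rows", "body": {"commands": [[1.9,0.3,5,0],[1.9,0.3,10,0],[1.9,0.3,14,0],[1.9,0.3,16.5,0],[1.9,0.3,16.5,0]]}}

```text
t: 11.58
ee_pos: [0.3939, 0.2606, 0.0129]
ee_rot: [-3.14, 0.005, 1.063]
wrist_force: [-0.1, 0.1, -0.0]
grip_width: 0.019
finger_force: 35.2
```

Call:
{"method": "play_rows", "body": {"commands": [[0,0,0,0],[0,0,0,0],[0,0,-4,0],[0,0,-10,0]], "gripper": 2.8}}

```text
t: 12.08
ee_pos: [0.3942, 0.2621, 0.1159]
ee_rot: [-3.141, 0.002, 1.065]
wrist_force: [1.2, 0.4, 0.3]
grip_width: 0.028
finger_force: 0.0
```

Run:
```python
from loc import *
to(W((-118,-.5)),.018,-4.1)
```

```text
at [0.3942 0.2621 0.1159] yaw 61.0 w 0.028 f 0.0 -> dx -34.00 dy 25.72 dz 9.79 spin 65.1
```

Call:
{"method": "play_rows", "body": {"commands": [[-2.5,5,-2,6],[-5.5,10,-2,14],[-10,14,-2,22],[-15,17,-2,30],[-20,19.5,-2,38],[-25,22,-2,46],[-30,24,-1,54],[-34,25.7,1,62],[-34,25.7,4,65],[-34,25.7,4.5,65]], "gripper": 3.2}}

```text
t: 13.32
ee_pos: [0.4539, -0.1594, 0.0693]
ee_rot: [-3.141, 0.001, -0.07]
wrist_force: [0.2, -0.2, 1.1]
grip_width: 0.0322
finger_force: 0.0
```

Run:
```python
from loc import *
to(W((-118,-.5)),.018,-4.1)
m,im=shot("wrist","w6",1.5)
# slat centre line by gradient rows in band ahead of fingers
for p in ((226),(150),(200)):pass
```

```text
at [ 0.4539 -0.1594  0.0693] yaw -4.02 w 0.0322 f 0.0 -> dx 0.04 dy 0.06 dz 5.13 spin 0.1
```

View pics/w6.png

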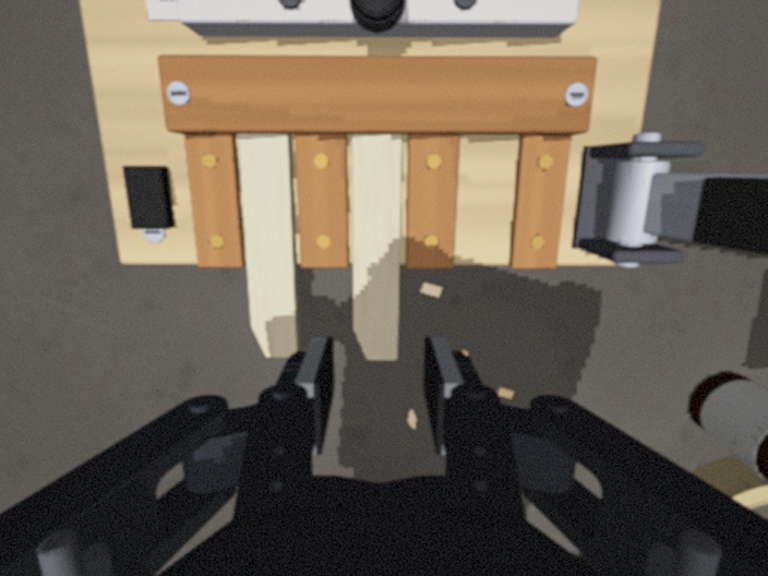

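Lane 1 is empty and slat 2 (~(376,250)) is centred between the fingers.

Call:
{"method": "play_rows", "body": {"commands": [[0,0,2,0],[0,0,4,0],[0,0,5.2,0],[0,0,5.2,0],[0,0,5.2,0]]}}

```text
t: 14.0
ee_pos: [0.4552, -0.1594, 0.0186]
ee_rot: [-3.142, -0.001, -0.069]
wrist_force: [0.3, -0.4, -0.4]
grip_width: 0.0325
finger_force: 0.0
```

Call:
{"method": "play_rows", "body": {"commands": [[0,0,0,0],[0,0,0,0],[0,0,0,0],[-1,0,0,0],[-2,0,0,0],[-3,0,0,0],[-3.8,0,0,0],[-3.8,0,0,0]], "gripper": 1.2, "force": 30}}

```text
t: 15.0
ee_pos: [0.4155, -0.1566, 0.0177]
ee_rot: [-3.141, 0.002, -0.07]
wrist_force: [-2.4, 0.8, 4.2]
grip_width: 0.0193
finger_force: 32.9
```

Call:
{"method": "play_rows", "body": {"commands": [[0,0,-4,0],[0,0,-8,0],[0,0,-8,0]]}}

```text
t: 15.38
ee_pos: [0.418, -0.1569, 0.0999]
ee_rot: [-3.142, -0.003, -0.07]
wrist_force: [-0.5, -0.7, -0.0]
grip_width: 0.019
finger_force: 32.5
```

```bash
cat >> loc.py <<'E'
tc=np.array([.4389,.2725]);ty=np.array([np.cos(np.radians(61.36)),np.sin(np.radians(61.36))]);tx=np.array([ty[1],-ty[0]])
Tr=lambda x,y: tc+tx*x/1000+ty*y/1000
E
python3 - <<'E'
from loc import *
to(Tr(37,-32),.1,61.36)
E
```

```text
at [ 0.418  -0.1569  0.0999] yaw -4.0 w 0.019 f 32.5 -> dx 1.12 dy -38.53 dz -0.01 spin -65.4
```

Call:
{"method": "play_rows", "body": {"commands": [[3,-4,-2,-5],[5,-8,-3,-13],[6,-13,-4,-21],[6,-18,-4,-29],[5,-23,-4,-37],[4,-28,-4,-45],[3,-33,-4,-53],[2,-37,-4,-61],[1.1,-38.5,-4,-65.4],[1.1,-38.5,-4,-65.4]]}}

```text
t: 16.62
ee_pos: [0.4537, 0.2268, 0.137]
ee_rot: [-3.14, 0.001, 1.073]
wrist_force: [0.1, -1.5, -0.5]
grip_width: 0.0191
finger_force: 32.5
```

Run:
```python
from loc import *
to(Tr(37,-32),.013,61.36)
```

```text
at [0.4537 0.2268 0.137 ] yaw 61.49 w 0.0191 f 32.5 -> dx 0.10 dy 0.21 dz 12.40 spin 0.1
```

Call:
{"method": "play_rows", "body": {"commands": [[0.1,0.2,4,0],[0.1,0.2,8,0],[0.1,0.2,11,0],[0.1,0.2,12.3,0],[0.1,0.2,12.3,0]]}}

```text
t: 17.25
ee_pos: [0.4568, 0.2255, 0.0144]
ee_rot: [-3.141, 0.001, 1.07]
wrist_force: [0.6, 0.3, 0.9]
grip_width: 0.0191
finger_force: 32.5
```

Call:
{"method": "play_rows", "body": {"commands": [[0,0,0,0],[0,0,0,0],[0,0,-4,0],[0,0,-10,0]], "gripper": 2.8}}

```text
t: 17.75
ee_pos: [0.4561, 0.2261, 0.1156]
ee_rot: [-3.14, 0.002, 1.072]
wrist_force: [0.7, -0.2, 0.2]
grip_width: 0.0282
finger_force: 0.0
```

Run:
```python
from loc import *
to(W((-118,45.5)),.06,-4.1)
```

```text
at [0.4561 0.2261 0.1156] yaw 61.41 w 0.0282 f 0.0 -> dx -29.80 dy 16.41 dz 5.56 spin 65.5
```

Call:
{"method": "play_rows", "body": {"commands": [[-3,4,-2,7],[-6,7,-2,15],[-10,9.5,-2,23],[-14,11.5,-2,31],[-18.5,13,-2,39],[-23,14.5,-2,47],[-27,15.5,-1,55],[-29.8,16.4,1,63],[-29.8,16.4,4,65.5],[-29.8,16.4,5,65.5]], "gripper": 3.2}}

```text
t: 19.0
ee_pos: [0.4576, -0.1136, 0.0642]
ee_rot: [-3.141, 0.001, -0.072]
wrist_force: [0.4, 0.9, 0.1]
grip_width: 0.032
finger_force: 0.0
```

Run:
```python
from loc import *
to(W((-118,45.5)),.018,-4.1)
```

```text
at [ 0.4576 -0.1136  0.0642] yaw -4.11 w 0.032 f 0.0 -> dx -0.00 dy 0.05 dz 4.62 spin -0.0
```

Call:
{"method": "play_rows", "body": {"commands": [[0,0,2,0],[0,0,4,0],[0,0,4.7,0],[0,0,4.7,0],[0,0,4.7,0]]}}

```text
t: 19.62
ee_pos: [0.4587, -0.1136, 0.0186]
ee_rot: [-3.141, -0.001, -0.071]
wrist_force: [0.8, -0.5, -0.2]
grip_width: 0.0321
finger_force: 0.0
```

Call:
{"method": "play_rows", "body": {"commands": [[0,0,0,0],[0,0,0,0],[0,0,0,0],[-1,0,0,0],[-2,0,0,0],[-3,0,0,0],[-3.8,0,0,0],[-3.8,0,0,0]], "gripper": 1.2, "force": 30}}

```text
t: 20.62
ee_pos: [0.419, -0.1108, 0.0177]
ee_rot: [-3.141, 0.002, -0.072]
wrist_force: [-2.6, 0.6, 3.8]
grip_width: 0.019
finger_force: 32.9
```

Call:
{"method": "play_rows", "body": {"commands": [[0,0,-4,0],[0,0,-8,0],[0,0,-8,0]]}}

```text
t: 21.0
ee_pos: [0.4215, -0.111, 0.0999]
ee_rot: [-3.141, -0.004, -0.072]
wrist_force: [0.2, 0.5, -1.4]
grip_width: 0.0193
finger_force: 32.5
```

Run:
```python
from loc import *
to(Tr(0,-32),.14,61.36)
```

```text
at [ 0.4215 -0.111   0.0999] yaw -4.1 w 0.0193 f 32.5 -> dx -2.34 dy -35.47 dz -4.01 spin -65.5
```

Call:
{"method": "play_rows", "body": {"commands": [[3,-4,-2,-5],[4,-8,-3,-13],[4,-12,-4,-21],[4,-17,-4,-29],[3,-22,-4,-37],[2,-27,-4,-45],[0,-31,-4,-53],[-2,-34.5,-4,-61],[-2.3,-35.5,-4,-65.5],[-2.3,-35.5,-4,-65.5]]}}

```text
t: 22.25
ee_pos: [0.422, 0.2452, 0.1369]
ee_rot: [-3.14, 0.001, 1.073]
wrist_force: [-0.5, -0.7, 0.1]
grip_width: 0.0194
finger_force: 32.5
```

Run:
```python
from loc import *
to(Tr(0,-32),.017,61.36)
m,im=shot("wrist","w7",1.5)
```

```text
at [0.422  0.2452 0.1369] yaw 61.47 w 0.0194 f 32.5 -> dx 0.00 dy 0.18 dz 11.99 spin 0.1
```

View pics/w7.png

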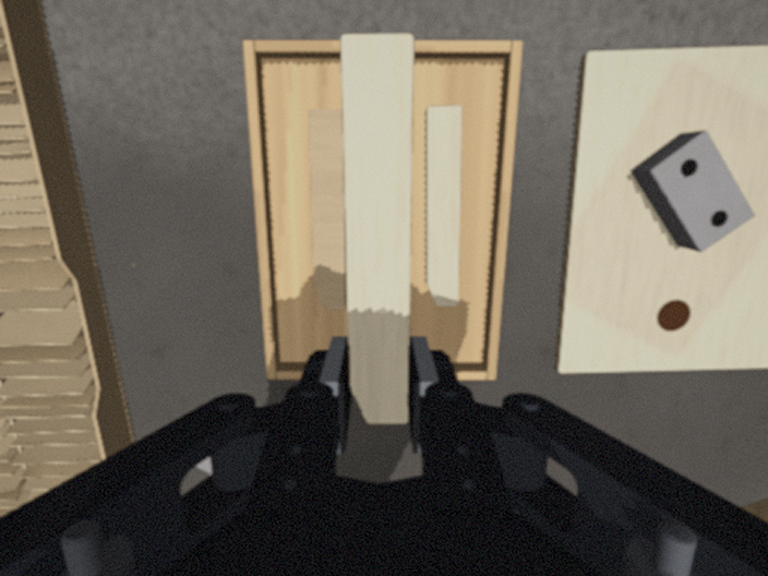

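The two laid slats lie flat at ~(327,205) and (444,205), with the third over the gap between them. The block (~(702,190)) hasn't moved. I'll release the third just above the level of the others.

Call:
{"method": "play_rows", "body": {"commands": [[0,0.2,4,0],[0,0.2,8,0],[0,0.2,11,0],[0,0.2,11.9,0],[0,0.2,11.9,0],[0,0.2,11.9,0]]}}

```text
t: 23.05
ee_pos: [0.4252, 0.244, 0.0198]
ee_rot: [3.141, -0.001, 1.071]
wrist_force: [0.3, 0.5, -0.0]
grip_width: 0.0193
finger_force: 32.5
```

Call:
{"method": "play_rows", "body": {"commands": [[0,0,0,0],[0,0,0,0],[0,0,-4,0],[0,0,-10,0],[0,0,-16,0],[0,0,-16,0]], "gripper": 2.6}}

```text
t: 23.8
ee_pos: [0.4264, 0.2452, 0.1835]
ee_rot: [3.138, -0.007, 1.071]
wrist_force: [0.3, 0.0, -0.1]
grip_width: 0.0261
finger_force: 0.0
```

Run:
```python
from loc import *
m,im=shot("wrist","w8",1.5)
im=np.load("pics/w8.npy");m=dict(np.load("pics/w8_m.npz"))
hsv=cv2.cvtColor(im,cv2.COLOR_BGR2HSV)
# block top: low sat mid-bright within board area
mk=cv2.inRange(hsv,(0,0,100),(180,40,200)); 
roi=np.zeros_like(mk); 
bd=np.array([proj(m,[*( np.array([.6065,.1802])+R2),.008]) for R2 in [np.array([a*.0725*.889+b*.1*.457, -a*.0725*.457+b*.1*.889]) for a,b in ((-1,-1),(1,-1),(1,1),(-1,1))]])
cv2.fillConvexPoly(roi,bd.astype(int),255); mk&=roi
n,l,st,ce=cv2.connectedComponentsWithStats(cv2.morphologyEx(mk,cv2.MORPH_CLOSE,np.ones((9,9))))
for i in range(1,n):
    if st[i,4]>150: print(st[i],ce[i])
i=1+np.argmax(st[1:,4]); c=cv2.findContours((l==i).astype(np.uint8),0,1)[0][0][:,0]
w=np.array([ray(m,p,.03)[:2] for p in c],np.float32); print(cv2.minAreaRect(w))
to((.606,.204),.2)
```

```text
[352  46 160 189 947] [470.7202 151.2302]
[ 387   94   71   69 2699] [424.0067 128.3383]
((0.6006084084510803, 0.20728419721126556), (0.045716021209955215, 0.06658127903938293), 10.244039535522461)
at [0.4254 0.2444 0.181 ] yaw 61.39 w 0.026 f 0.0 -> dx 5.10 dy 17.79 dz -1.90
```

View pics/w8.png

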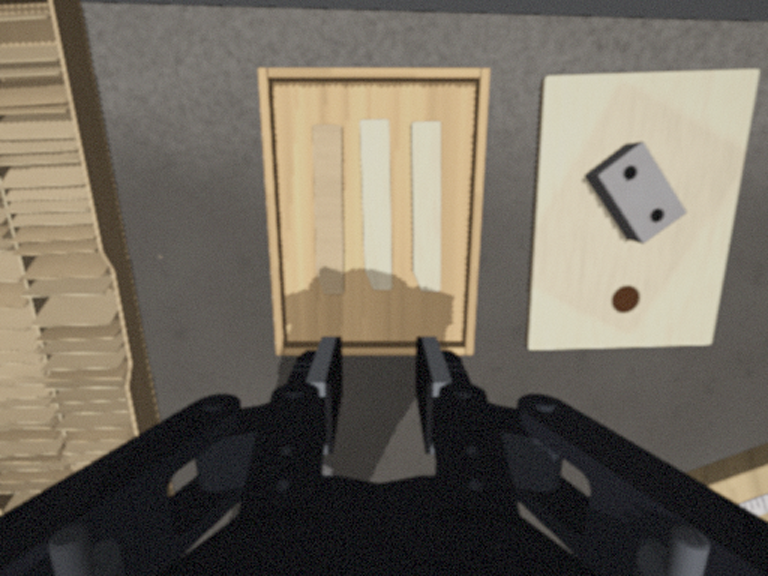

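All three slats lie flat in the tray at x ≈ 328, 377 and 427. The block's top runs from (640,143) to (642,243). Moving to a closer look at it.

Call:
{"method": "play_rows", "body": {"commands": [[0,5,0,-8],[0,10,1,-16],[0,15,2,-24],[-0.1,20,3,-32],[-0.1,22.4,3,-40.8],[-0.1,22.4,3,-40.8],[-0.1,22.4,3,-40.8]], "gripper": 5.5}}

```text
t: 24.72
ee_pos: [0.6196, 0.136, 0.1477]
ee_rot: [-3.14, -0.0, 1.782]
wrist_force: [-0.6, 0.3, 0.5]
grip_width: 0.0551
finger_force: 0.0
```

Run:
```python
from loc import *
to((.6061,.2043),.013,102.2)
m,im=shot("wrist","w9",1.5)
```

```text
at [0.6196 0.136  0.1477] yaw 102.11 w 0.0551 f 0.0 -> dx 6.96 dy 0.11 dz 13.47 spin -0.1
```

View pics/w9.png

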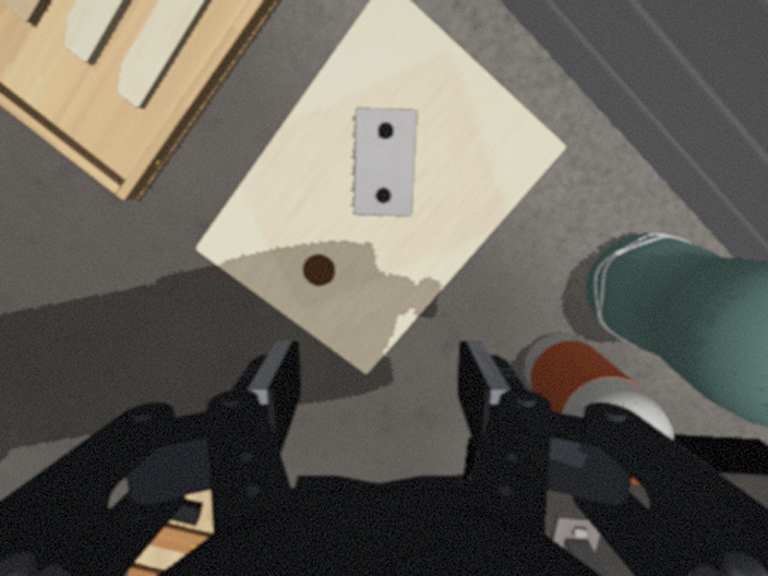

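The block's top is clear, with corners ~(357,107), (417,109), (412,216) and (352,214) at 1.5x, nearly aligned with the tool. I'll compute the pose by mask.

```bash
cat >> loc.py <<'E'
def blk(im,m,z,box,vmin=90,vmax=255,smax=25):
    hsv=cv2.cvtColor(im,cv2.COLOR_BGR2HSV); mk=np.zeros(im.shape[:2],np.uint8); x0,y0,x1,y1=box
    mk[y0:y1,x0:x1]=cv2.inRange(hsv,(0,0,vmin),(180,smax,vmax))[y0:y1,x0:x1]
    mk=cv2.morphologyEx(cv2.morphologyEx(mk,cv2.MORPH_CLOSE,np.ones((9,9))),cv2.MORPH_OPEN,np.ones((3,3)))
    c=max(cv2.findContours(mk,0,1)[0],key=cv2.contourArea)[:,0]
    w=np.array([ray(m,p,z)[:2] for p in c],np.float32); return cv2.minAreaRect(w), c.min(0)*1.5,c.max(0)*1.5
E
python3 - <<'E'
from loc import *
im=np.load("pics/w9.npy");m=dict(np.load("pics/w9_m.npz"))
print(im[107,257],im[95,200])
print(blk(im,m,.03,(215,60,300,155)))
B=np.array([ray(m,np.array(p)/1.5,.03)[:2] for p in ((357,107),(417,109),(412,216),(352,214))]); print(B.mean(0))
d=B[0]+B[1]-B[2]-B[3];print(np.degrees(np.arctan2(d[1],d[0])),np.linalg.norm(d)/2)
to(B.mean(0),.013)
E
```

```text
[184 182 185] [187 210 219]
(((0.6074177622795105, 0.20456646382808685), (0.03465332090854645, 0.05931133031845093), 10.35964584350586), array([354., 108.]), array([415.5, 214.5]))
[0.6078 0.2045]
99.53923787166286 0.05938294952366169
at [0.6196 0.1364 0.1482] yaw 102.15 w 0.0549 f 0.0 -> dx 6.91 dy 0.28 dz 13.52
```

Call:
{"method": "play_rows", "body": {"commands": [[4,0.2,3,1],[6.9,0.25,6,1.8],[6.9,0.25,10,1.8],[6.9,0.25,12.5,1.8],[6.9,0.25,13.5,1.8],[6.9,0.25,13.5,1.8]]}}

```text
t: 25.52
ee_pos: [0.6081, 0.2041, 0.0139]
ee_rot: [-3.141, 0.0, 1.752]
wrist_force: [0.2, -0.2, -1.3]
grip_width: 0.0552
finger_force: 0.0
```

Call:
{"method": "play_rows", "body": {"commands": [[0,0,0,0],[0,0,0,0],[0,0,0,0],[0,0,-3,0],[0,0,-8,0],[0,0,-12,0],[0,0,-12,0]], "gripper": 2.8, "force": 70}}

```text
t: 26.4
ee_pos: [0.6104, 0.2043, 0.1381]
ee_rot: [3.135, -0.001, 1.752]
wrist_force: [-0.7, 0.8, -3.9]
grip_width: 0.0331
finger_force: 71.0
```

Run:
```python
from loc import *
to(W((71,0)),.14,-4.1)
```

```text
at [0.6104 0.2043 0.1381] yaw 100.37 w 0.0331 f 71.0 -> dx -37.71 dy -3.60 dz -0.19 spin 104.5
```

Call:
{"method": "play_rows", "body": {"commands": [[-3,-1.5,-2,8],[-7,-3,-3,18],[-11,-4,-3,28],[-16,-5,-3,38],[-21,-5.5,-3,48],[-26,-5,-3,58],[-31,-4.5,-3,68],[-35,-4,-3,78],[-37.7,-3.6,-3,88],[-37.7,-3.6,-3,98]]}}

```text
t: 27.65
ee_pos: [0.6406, -0.1765, 0.1629]
ee_rot: [3.14, 0.001, 0.033]
wrist_force: [-0.5, 1.2, -2.8]
grip_width: 0.0332
finger_force: 71.0
```

Run:
```python
from loc import *
to(W((71,0)),.06,-4.1)
```

```text
at [ 0.6406 -0.1765  0.1629] yaw 1.87 w 0.0332 f 71.0 -> dx 0.23 dy -0.33 dz 10.29 spin 6.0
```

Call:
{"method": "play_rows", "body": {"commands": [[0.2,-0.3,3,3],[0.2,-0.3,7,6.2],[0.2,-0.3,10.3,6.2],[0.2,-0.3,10.3,6.2],[0.2,-0.3,10.3,6.2]]}}

```text
t: 28.28
ee_pos: [0.6434, -0.1709, 0.0618]
ee_rot: [3.141, -0.001, -0.067]
wrist_force: [0.2, 0.6, -3.1]
grip_width: 0.0329
finger_force: 70.9
```

Run:
```python
from loc import *
to(W((71,0)),.031,-4.1); print(bot.sense()["wrist_force"])
m,im=shot("wrist","w10",1.5)
hsv=cv2.cvtColor(im,cv2.COLOR_BGR2HSV)
# lug face expected pixel positions
for P in ((105,28,50),(105,-28,50),(105,28,22)): print(P, proj(m,[*W(P[:2]),P[2]/1000])*1.5)
```

```text
at [ 0.6434 -0.1709  0.0618] yaw -3.82 w 0.0329 f 70.9 -> dx -0.04 dy 0.23 dz 3.08 spin 0.3
[ 0.2399  0.5796 -3.0572]
(105, 28, 50) [307.8561 259.9041]
(105, -28, 50) [462.6866 260.7243]
(105, 28, 22) [318.2549 246.4512]
```

View pics/w10.png

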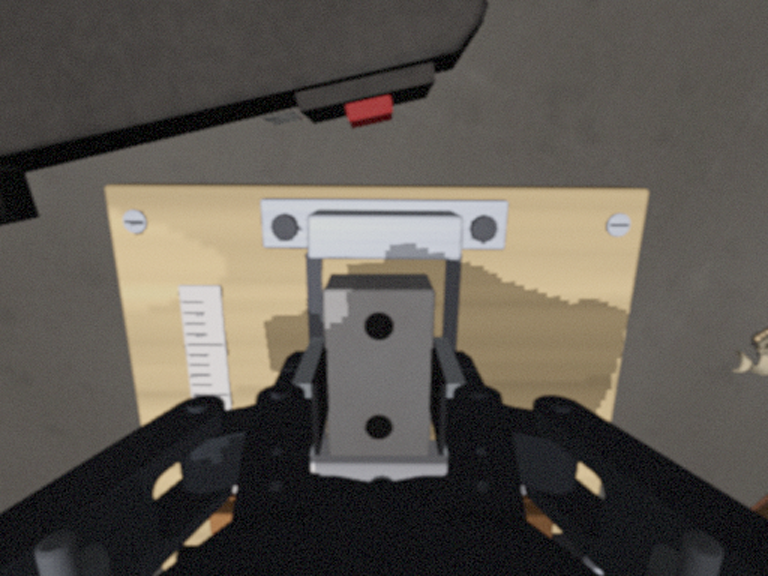

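All 14 views are used. The lug's front edge runs (308,259)–(462,259), exactly as predicted, and the block is square and centred in front of it at ~(380,360). Lowering it now.

Call:
{"method": "play_rows", "body": {"commands": [[0,0.2,1.5,0.3],[0,0.2,2.6,0.3],[0,0.2,3.1,0.3],[0,0.2,3.3,0.3],[0,0.2,3.3,0.3]]}}

```text
t: 28.95
ee_pos: [0.6423, -0.1724, 0.0294]
ee_rot: [-3.14, 0.001, -0.072]
wrist_force: [-15.3, 5.5, 30.7]
grip_width: 0.0332
finger_force: 75.0
```

Call:
{"method": "play_rows", "body": {"commands": [[0.1,0,0,0],[0.2,0,0,0],[0.3,0,0,0],[0.3,0,0,0]]}}

```text
t: 29.45
ee_pos: [0.6442, -0.1729, 0.0294]
ee_rot: [-3.14, 0.003, -0.072]
wrist_force: [-22.9, 5.9, 37.4]
grip_width: 0.0331
finger_force: 75.8
```

Call:
{"method": "play_rows", "body": {"commands": [[0,0,-0.2,0],[0.1,0,-0.2,0],[0.2,0,-0.2,0],[0.2,0,-0.2,0]]}}

```text
t: 29.95
ee_pos: [0.647, -0.1728, 0.0295]
ee_rot: [-3.141, 0.002, -0.072]
wrist_force: [-7.8, 1.9, 4.8]
grip_width: 0.0332
finger_force: 72.0
```

Run:
```python
from loc import *
s=bot.sense(); print(R.T@(s["ee_pos"][:2]-O), s["ee_pos"][2],s["wrist_force"])
```

```text
[0.0752 0.0006] 0.02948429361246289 [-7.8027  1.9296  4.8114]
```

Call:
{"method": "play_rows", "body": {"commands": [[0.1,0,0,0],[0.2,0,0,0],[0.2,0,0,0]]}}

```text
t: 30.32
ee_pos: [0.6472, -0.1728, 0.0295]
ee_rot: [-3.141, 0.006, -0.072]
wrist_force: [-20.4, 4.2, 17.3]
grip_width: 0.0331
finger_force: 73.5
```

Run:
```python
from loc import *
s=bot.sense(); print(R.T@(s["ee_pos"][:2]-O), s["ee_pos"][2],s["wrist_force"])
```

```text
[0.0753 0.0006] 0.029482599089780934 [-20.3827   4.2099  17.3195]
```

Call:
{"method": "play_rows", "body": {"commands": [[-0.2,0,-0.05,0],[-0.2,0,-0.05,0]]}}

```text
t: 30.58
ee_pos: [0.647, -0.1728, 0.0298]
ee_rot: [-3.141, 0.002, -0.072]
wrist_force: [-6.4, 1.3, -0.5]
grip_width: 0.0335
finger_force: 71.3
```

Call:
{"method": "play_rows", "body": {"commands": [[0,0,0,0],[0,0,0,0],[0,0,-3,0],[0,0,-6,0],[0,0,-6,0]], "gripper": 5}}

```text
t: 31.2
ee_pos: [0.6497, -0.1733, 0.0929]
ee_rot: [3.141, -0.005, -0.072]
wrist_force: [0.2, 0.0, -0.3]
grip_width: 0.0499
finger_force: 0.0
```

Run:
```python
from loc import *
m,im=shot("wrist","w11")
hsv=cv2.cvtColor(im,cv2.COLOR_BGR2HSV)
# expected block/lug/knob pixel positions; knob mask (dark)
for P in ((45,0,44),(105,0,44),(-2,0,62)): print(P, proj(m,[*W(P[:2]),P[2]/1000]))
m2=optics.camera_model("scene"); im2=optics.camera("scene")[:,:,::-1]; 
to(W((-2,0)),.047,-4.1)
```

```text
(45, 0, 44) [252.6352 253.0251]
(105, 0, 44) [252.6951 171.879 ]
(-2, 0, 62) [252.6207 325.2866]
at [ 0.6482 -0.1728  0.0905] yaw -4.09 w 0.0502 f 0.0 -> dx -7.84 dy 0.07 dz 4.35 spin 0.0
```

Call:
{"method": "play_rows", "body": {"commands": [[-5,0,-2,0],[-10,0,-4,0],[-14,0,-5,0],[-14,0,-5,0]]}}

```text
t: 31.8
ee_pos: [0.5059, -0.1629, 0.1405]
ee_rot: [-3.141, 0.001, -0.073]
wrist_force: [0.6, 0.7, 0.1]
grip_width: 0.0499
finger_force: 0.0
```

Run:
```python
from loc import *
m,im=shot("wrist","w12")
hsv=cv2.cvtColor(im,cv2.COLOR_BGR2HSV)
def box(xs,ys,z): 
    p=np.array([proj(m,[*W((x,y)),z]) for x in xs for y in ys]); return (*p.min(0).astype(int),*p.max(0).astype(int))
b=box((30,97),(-24,24),.044); print(b)
r,c0,c1=blk(im,m,.044,b,vmin=70,smax=30); print("block jig",R.T@(np.array(r[0])-O)*1000,r)
for x in (20,30,40,50,60,75,90,100,108):
    u,v=proj(m,[*W((x,8)),.044]).astype(int); print(x,(u,v),im[v,u],hsv[v,u])
kb=box((-30,25),(-20,20),.062); mk=np.zeros(im.shape[:2],np.uint8); x0,y0,x1,y1=kb
mk[y0:y1,x0:x1]=cv2.inRange(hsv,(0,0,0),(180,255,45))[y0:y1,x0:x1]
n,l,st,ce=cv2.connectedComponentsWithStats(mk)
for i in range(1,n):
    if st[i,4]>60: print("dark",st[i],R.T@(ray(m,ce[i],.056)[:2]-O)*1000)
to(W((-2,0)),.047,-4.1)
```

```text
(np.int64(218), np.int64(-30), np.int64(286), np.int64(70))Traceback (most recent call last):
  File "<stdin>", line 7, in <module>
  File "loc.py", line 15, in blk
    c=max(cv2.findContours(mk,0,1)[0],key=cv2.contourArea)[:,0]
      ~~~^^^^^^^^^^^^^^^^^^^^^^^^^^^^^^^^^^^^^^^^^^^^^^^^^
ValueError: max() iterable argument is empty
```

Call:
{"method": "play_rows", "body": {"commands": [[4,0,-4,0],[5,0,-6,0],[5,0,-6,0]]}}

```text
t: 32.22
ee_pos: [0.56, -0.1664, 0.2006]
ee_rot: [3.141, -0.002, -0.071]
wrist_force: [-0.7, -0.5, -0.0]
grip_width: 0.0497
finger_force: 0.0
```

```bash
cat > chk.py <<'E'
from loc import *
import sys
m,im=shot("wrist",sys.argv[1])
hsv=cv2.cvtColor(im,cv2.COLOR_BGR2HSV)
def box(xs,ys,z): 
    p=np.array([proj(m,[*W((x,y)),z]) for x in xs for y in ys]); return (*np.maximum(p.min(0),0).astype(int),*p.max(0).astype(int))
def knob():
    x0,y0,x1,y1=box((-30,60),(-20,20),.062); mk=np.zeros(im.shape[:2],np.uint8)
    mk[y0:y1,x0:x1]=cv2.inRange(hsv,(0,0,0),(180,255,45))[y0:y1,x0:x1]
    n,l,st,ce=cv2.connectedComponentsWithStats(mk)
    for i in range(1,n):
        if st[i,4]>60: print("dark",st[i],R.T@(ray(m,ce[i],.056)[:2]-O)*1000)
def prof(xs,y,z):
    for x in xs:
        u,v=proj(m,[*W((x,y)),z]).astype(int); print(x,(u,v),im[v,u],end="; ") if 0<=v<384 else None
    print()
E
python3 - w13 <<'E'
from chk import *
prof(range(0,116,4),8,.044)
try: 
    r,c0,c1=blk(im,m,.044,box((30,97),(-24,24),.044),vmin=70,smax=30); print("block jig",R.T@(np.array(r[0])-O)*1000,r)
except Exception as e: print(e)
knob(); to(W((-2,0)),.047,-4.1)
E
```

```text
0 (np.int64(245), np.int64(165)) [65 61 65]; 4 (np.int64(245), np.int64(161)) [180 181 184]; 8 (np.int64(245), np.int64(157)) [224 226 229]; 12 (np.int64(245), np.int64(153)) [160 155 155]; 16 (np.int64(245), np.int64(150)) [157 195 216]; 20 (np.int64(245), np.int64(146)) [165 203 223]; 24 (np.int64(245), np.int64(142)) [162 201 221]; 28 (np.int64(245), np.int64(138)) [162 201 220]; 32 (np.int64(245), np.int64(134)) [157 194 214]; 36 (np.int64(245), np.int64(130)) [152 189 208]; 40 (np.int64(245), np.int64(126)) [155 192 212]; 44 (np.int64(245), np.int64(122)) [158 196 216]; 48 (np.int64(245), np.int64(118)) [160 196 216]; 52 (np.int64(245), np.int64(114)) [156 195 216]; 56 (np.int64(245), np.int64(109)) [160 197 216]; 60 (np.int64(245), np.int64(105)) [155 193 213]; 64 (np.int64(244), np.int64(101)) [160 196 217]; 68 (np.int64(244), np.int64(97)) [160 199 220]; 72 (np.int64(244), np.int64(92)) [163 200 220]; 76 (np.int64(244), np.int64(88)) [156 194 214]; 80 (np.int64(244), np.int64(84)) [160 199 220]; 84 (np.int64(244), np.int64(79)) [160 198 218]; 88 (np.int64(244), np.int64(75)) [153 191 213]; 92 (np.int64(244), np.int64(71)) [157 196 216]; 96 (np.int64(244), np.int64(66)) [154 191 211]; 100 (np.int64(244), np.int64(62)) [ 97 126 143]; 104 (np.int64(244), np.int64(57)) [98 90 89]; 108 (np.int64(244), np.int64(52)) [218 221 217]; 112 (np.int64(244), np.int64(48)) [220 218 214]; 
block jig [ 70.9618 -11.6085] ((0.6419445276260376, -0.18467622995376587), (0.023756442591547966, 0.05348909646272659), 87.22752380371094)
dark [247 160  13  17  66] [-0.4338 -1.6105]
at [ 0.5586 -0.1663  0.1995] yaw -4.07 w 0.0501 f 0.0 -> dx 1.14 dy 0.07 dz 15.25 spin 0.0
```

The block isn't where I left it: wood shows at y = +8, so it has probably been knocked aside. I'll locate it with a wider mask.

```bash
python3 - w14 <<'E'
from chk import *
x0,y0,x1,y1=box((20,98),(-108,100),.022); mk=np.zeros(im.shape[:2],np.uint8)
mk[y0:y1,x0:x1]=cv2.inRange(hsv,(0,0,60),(180,45,255))[y0:y1,x0:x1]
mk=cv2.morphologyEx(mk,cv2.MORPH_OPEN,np.ones((3,3)))
print((x0,y0,x1,y1))
n,l,st,ce=cv2.connectedComponentsWithStats(mk)
for i in range(1,n):
    if st[i,4]>100:
        c=cv2.findContours((l==i).astype(np.uint8),0,1)[0][0][:,0]
        w=np.array([R.T@(ray(m,p,.044)[:2]-O)*1000 for p in c],np.float32); print(st[i],cv2.minAreaRect(w),im[l==i].mean(0))
# ascii hue/brightness map of bed region by jig coords
for x in range(112,20,-6):
    row=""
    for y in range(60,-110,-5):
        u,v=proj(m,[*W((x,y)),.044]).astype(int); p=hsv[v,u] if 0<=v<384 and 0<=u<512 else (0,0,0)
        row+= "." if p[1]>50 and p[2]>150 else ("w" if p[1]>50 else ("#" if p[2]>120 else "-"))
    print("%4d"%x,row)
E
```

```text
(np.int64(155), np.int64(65), np.int64(358), np.int64(142))
[221  65   7  77 419] ((59.69322967529297, 28.518442153930664), (5.3818359375, 71.86127471923828), 89.5731201171875) [114.4081 110.852  112.7303]
[ 252   65   37   77 2016] ((59.80278778076172, -17.011219024658203), (72.60673522949219, 34.860843658447266), 1.5653530359268188) [175.9886 176.3854 179.3596]
[ 167   77   22   65 1181] ((54.2924919128418, 75.05435180664062), (18.058584213256836, 61.141544342041016), 89.92349243164062) [210.8755 213.1338 217.3633]
 112 ...#--#############--#........##.-
 106 ...###################........#..-
 100 ...........w#######..............-
  94 ......#.....###-###..............-
  88 ......#.....###-###..............-
  82 ......-.....#######..............-
  76 ......-.....#######..............-
  70 ......-w....########.............-
  64 ......##....########.............-
  58 ......#.....###--###.............-
  52 ......##....########.............-
  46 ......-.....########.............-
  40 ......-...........-..............-
  34 ......-..........##..............-
  28 ......-..........##..............-
  22 ......#..........##...........##.-
```

```bash
python3 - w15 <<'E'
from chk import *
ys=np.arange(12,-50,-.5); pts=[[],[]]
for x in range(50,98,4):
    uv=np.array([proj(m,[*W((x,y)),.044]) for y in ys]).astype(np.float32)
    s=cv2.remap(hsv[:,:,1],uv[None,:,0],uv[None,:,1],cv2.INTER_LINEAR)[0]<40
    i=np.where(s)[0]; print(x,ys[i.min()],ys[i.max()])
xs=np.arange(115,30,-.5)
for y in (-8,-12,-22,-26):
    uv=np.array([proj(m,[*W((x,y)),.044]) for x in xs]).astype(np.float32)
    s=cv2.remap(hsv[:,:,1],uv[None,:,0],uv[None,:,1],cv2.INTER_LINEAR)[0]; v=cv2.remap(hsv[:,:,2],uv[None,:,0],uv[None,:,1],cv2.INTER_LINEAR)[0]
    print(y,[(float(a),int(b),int(c)) for a,b,c in zip(xs[:40:2],s[:40:2],v[:40:2])], "end",xs[np.where(s<40)[0].max()])
to(W((74,-17)),.029)
E
```

```text
50 0.0 -34.5
54 -0.5 -34.0
58 0.0 -34.0
62 0.0 -34.0
66 0.0 -34.0
70 0.0 -33.5
74 0.5 -33.5
78 0.5 -33.5
82 0.5 -33.5
86 0.5 -33.5
90 0.5 -33.0
94 1.0 -33.5
-8 [(115.0, 7, 218), (114.0, 7, 219), (113.0, 7, 218), (112.0, 8, 217), (111.0, 6, 219), (110.0, 5, 218), (109.0, 3, 219), (108.0, 4, 217), (107.0, 8, 202), (106.0, 15, 155), (105.0, 14, 100), (104.0, 5, 124), (103.0, 5, 172), (102.0, 5, 186), (101.0, 4, 186), (100.0, 4, 186), (99.0, 4, 187), (98.0, 4, 186), (97.0, 4, 186), (96.0, 4, 187)] end 44.5
-12 [(115.0, 6, 218), (114.0, 7, 218), (113.0, 8, 219), (112.0, 8, 219), (111.0, 6, 222), (110.0, 5, 220), (109.0, 5, 219), (108.0, 5, 219), (107.0, 9, 203), (106.0, 17, 157), (105.0, 20, 100), (104.0, 4, 128), (103.0, 5, 173), (102.0, 4, 187), (101.0, 4, 187), (100.0, 4, 185), (99.0, 3, 185), (98.0, 4, 186), (97.0, 3, 184), (96.0, 7, 179)] end 44.5
-22 [(115.0, 7, 218), (114.0, 8, 219), (113.0, 9, 218), (112.0, 9, 218), (111.0, 7, 220), (110.0, 6, 219), (109.0, 5, 220), (108.0, 5, 219), (107.0, 8, 204), (106.0, 18, 162), (105.0, 18, 108), (104.0, 5, 134), (103.0, 5, 176), (102.0, 4, 186), (101.0, 6, 186), (100.0, 6, 186), (99.0, 6, 186), (98.0, 4, 184), (97.0, 4, 186), (96.0, 5, 185)] end 44.5
-26 [(115.0, 10, 215), (114.0, 10, 216), (113.0, 11, 214), (112.0, 10, 213), (111.0, 8, 214), (110.0, 8, 216), (109.0, 7, 214), (108.0, 7, 214), (107.0, 12, 200), (106.0, 19, 163), (105.0, 13, 128), (104.0, 4, 144), (103.0, 4, 178), (102.0, 4, 185), (101.0, 3, 186), (100.0, 4, 185), (99.0, 4, 186), (98.0, 4, 186), (97.0, 5, 185), (96.0, 5, 185)] end 30.5
at [ 0.5575 -0.1663  0.1989] yaw -4.1 w 0.0498 f 0.0 -> dx 8.86 dy 1.77 dz 16.99
```

Call:
{"method": "play_rows", "body": {"commands": [[5,1,4,0],[9,1.7,8,0],[9,1.7,12,0],[9,1.7,15.5,0],[9,1.7,16.9,0],[9,1.7,16.9,0]], "gripper": 5.6}}

```text
t: 33.12
ee_pos: [0.646, -0.1898, 0.0306]
ee_rot: [-3.141, 0.002, -0.072]
wrist_force: [-0.5, -0.0, 0.0]
grip_width: 0.0557
finger_force: 0.0
```

Call:
{"method": "play_rows", "body": {"commands": [[0,0,0,0],[0,0,0,0],[0,0,0,0],[-0.1,0,-0.4,0],[-0.2,-0.8,-0.4,0],[-0.2,-1.7,-0.4,0],[-0.2,-1.7,-0.4,0]], "gripper": 2.8}}

```text
t: 34.0
ee_pos: [0.6461, -0.171, 0.0352]
ee_rot: [-3.141, 0.0, -0.07]
wrist_force: [0.3, 0.1, -3.7]
grip_width: 0.0325
finger_force: 69.8
```

Run:
```python
from loc import *
s=bot.sense(); print(R.T@(s["ee_pos"][:2]-O), s["ee_pos"][2],s["ee_rot"],s["wrist_force"])
```

```text
[0.0741 0.0023] 0.035153571944273 [-3.1409  0.0003 -0.0698] [ 0.3355  0.0697 -3.7453]
```

Call:
{"method": "play_rows", "body": {"commands": [[0,0,0.3,0],[0,0.1,0.5,0],[0,0.1,0.5,0]]}}

```text
t: 34.38
ee_pos: [0.6462, -0.1725, 0.0331]
ee_rot: [-3.139, -0.001, -0.071]
wrist_force: [-18.3, 13.7, 46.3]
grip_width: 0.0331
finger_force: 75.6
```

Call:
{"method": "play_rows", "body": {"commands": [[0.1,0,0,0],[0.2,0,0,0],[0.3,0,0,0],[0.3,0,0,0]]}}

```text
t: 34.88
ee_pos: [0.6462, -0.1725, 0.033]
ee_rot: [-3.138, 0.005, -0.072]
wrist_force: [-36.9, 17.4, 65.0]
grip_width: 0.0332
finger_force: 77.6
```

Run:
```python
from loc import *
s=bot.sense(); print(R.T@(s["ee_pos"][:2]-O), s["ee_pos"][2],s["ee_rot"],s["wrist_force"])
```

```text
[0.0744 0.0008] 0.0329764175727707 [-3.1378  0.005  -0.0717] [-36.8585  17.4443  64.9918]
```

Call:
{"method": "play_rows", "body": {"commands": [[-0.1,0,-0.2,0],[-0.1,0,-0.4,0],[-0.1,0,-0.4,0]]}}

```text
t: 35.25
ee_pos: [0.6479, -0.1742, 0.0341]
ee_rot: [3.141, 0.0, -0.072]
wrist_force: [0.0, -0.0, -3.2]
grip_width: 0.0327
finger_force: 69.8
```

Run:
```python
from loc import *
s=bot.sense(); print(R.T@(s["ee_pos"][:2]-O), s["ee_pos"][2],s["ee_rot"],s["wrist_force"])
```

```text
[ 0.0761 -0.0007] 0.03409467029069872 [ 3.1413  0.     -0.0718] [ 0.0268 -0.0022 -3.2475]
```

Call:
{"method": "play_rows", "body": {"commands": [[0.1,0,0.05,0],[0.2,0,0.1,0],[0.2,0,0.1,0]]}}

```text
t: 35.62
ee_pos: [0.6489, -0.1741, 0.0333]
ee_rot: [-3.141, 0.002, -0.072]
wrist_force: [-8.2, 1.0, 8.5]
grip_width: 0.033
finger_force: 71.0
```

Run:
```python
from loc import *
s=bot.sense(); print(R.T@(s["ee_pos"][:2]-O), s["ee_pos"][2],s["ee_rot"],s["wrist_force"])
```

```text
[ 0.0771 -0.0006] 0.03326268617402914 [-3.1412  0.0021 -0.072 ] [-8.2458  1.0196  8.484 ]
```

Call:
{"method": "play_rows", "body": {"commands": [[0.1,0,-0.05,0],[0.2,0,-0.05,0],[0.2,0,-0.05,0]]}}

```text
t: 36.0
ee_pos: [0.6489, -0.1741, 0.0332]
ee_rot: [-3.141, 0.006, -0.072]
wrist_force: [-18.7, 3.3, 12.8]
grip_width: 0.0328
finger_force: 71.5
```

Call:
{"method": "play_rows", "body": {"commands": [[-0.2,0,0.03,0],[-0.2,0,0.03,0]]}}

```text
t: 36.25
ee_pos: [0.6488, -0.1741, 0.0333]
ee_rot: [-3.141, 0.002, -0.072]
wrist_force: [-7.6, 1.1, 3.6]
grip_width: 0.0332
finger_force: 70.6
```

Call:
{"method": "play_rows", "body": {"commands": [[0,0,0,0],[0,0,0,0],[0,0,-4,0],[-3,0,-7,0],[-7.8,0,-7,0],[-7.8,0,-7,0]], "gripper": 5}}

```text
t: 37.0
ee_pos: [0.5694, -0.1686, 0.104]
ee_rot: [-3.141, 0.001, -0.073]
wrist_force: [-0.3, 0.5, 0.9]
grip_width: 0.05
finger_force: 0.0
```

```bash
python3 - w16 <<'E'
from chk import *
ys=np.arange(40,-50,-.5)
for x in (60,75,90):
    uv=np.array([proj(m,[*W((x,y)),.044]) for y in ys]).astype(np.float32)
    s=cv2.remap(hsv[:,:,1],uv[None,:,0],uv[None,:,1],cv2.INTER_LINEAR)[0]<40
    i=np.where(s)[0]; print(x,ys[i.min()],ys[i.max()],len(i))
xs=np.arange(110,36,-1)
for y in (-10,0,10):
    uv=np.array([proj(m,[*W((x,y)),.044]) for x in xs]).astype(np.float32)
    s=cv2.remap(hsv[:,:,1],uv[None,:,0],uv[None,:,1],cv2.INTER_LINEAR)[0];v=cv2.remap(hsv[:,:,2],uv[None,:,0],uv[None,:,1],cv2.INTER_LINEAR)[0]
    print(y,"rear end",xs[np.where(s<40)[0].max()],list(zip(xs[:10].tolist(),v[:10].tolist())))
to(W((-1.5,0)),.046,-4.1)
E
```

```text
60 30.0 -29.0 90
75 30.0 -29.0 91
90 30.0 -29.0 89
-10 rear end 46 [(110, 198), (109, 198), (108, 187), (107, 143), (106, 82), (105, 104), (104, 153), (103, 166), (102, 166), (101, 166)]
0 rear end 46 [(110, 197), (109, 199), (108, 188), (107, 151), (106, 89), (105, 90), (104, 145), (103, 163), (102, 164), (101, 164)]
10 rear end 46 [(110, 198), (109, 200), (108, 187), (107, 150), (106, 89), (105, 83), (104, 141), (103, 164), (102, 166), (101, 166)]
at [ 0.5714 -0.1684  0.1041] yaw -4.13 w 0.0498 f 0.0 -> dx -0.10 dy -0.05 dz 5.81 spin -0.0
```

The block is square against the lug (x 45–105). Now gripping the knob.

Call:
{"method": "play_rows", "body": {"commands": [[-0.1,0,3,0],[-0.1,0,5,0],[-0.1,0,5.8,0],[-0.1,0,5.8,0]]}}

```text
t: 37.55
ee_pos: [0.571, -0.1685, 0.045]
ee_rot: [3.141, 0.001, -0.072]
wrist_force: [0.1, -0.2, 0.6]
grip_width: 0.0497
finger_force: 0.0
```

Call:
{"method": "play_rows", "body": {"commands": [[0,0,0,0],[0,0,0,0],[0,0,0,0],[0,0,0,0]], "gripper": 1.2, "force": 30}}

```text
t: 38.05
ee_pos: [0.5716, -0.1675, 0.0463]
ee_rot: [-3.141, -0.001, -0.071]
wrist_force: [0.3, 5.3, 4.9]
grip_width: 0.0165
finger_force: 29.2
```

Run:
```python
from loc import *
s=bot.sense(); print(R.T@(s["ee_pos"][:2]-O), s["ee_pos"][2],s["grip_width"],s["wrist_force"])
```

```text
[-0.0004  0.0005] 0.04633932819082452 0.016525343504166738 [0.2876 5.2777 4.9186]
```

Call:
{"method": "play_rows", "body": {"commands": [[0.5,0,0,0],[1,0,0,0],[1.5,0,0,0],[2,0,0,0],[2.5,0,0,0],[3,0,0,0],[3,0,0,0]]}}

```text
t: 38.92
ee_pos: [0.6021, -0.1697, 0.0463]
ee_rot: [-3.141, -0.002, -0.071]
wrist_force: [2.2, 5.2, 4.8]
grip_width: 0.0165
finger_force: 29.3
```

Call:
{"method": "play_rows", "body": {"commands": [[0.1,0,0,0],[0.2,0,0,0],[0.2,0,0,0]]}}

```text
t: 39.3
ee_pos: [0.6034, -0.1698, 0.0463]
ee_rot: [-3.141, -0.001, -0.071]
wrist_force: [-0.7, 5.7, 8.5]
grip_width: 0.0164
finger_force: 29.7
```

Call:
{"method": "play_rows", "body": {"commands": [[0.1,0,0,0],[0.2,0,0,0],[0.2,0,0,0]]}}

```text
t: 39.67
ee_pos: [0.604, -0.1699, 0.0463]
ee_rot: [-3.14, 0.002, -0.071]
wrist_force: [-9.3, 7.5, 16.7]
grip_width: 0.0167
finger_force: 30.5
```

Call:
{"method": "play_rows", "body": {"commands": [[0.1,0,0,0],[0.2,0,0,0],[0.2,0,0,0],[0.2,0,0,0]]}}

```text
t: 40.17
ee_pos: [0.6042, -0.1699, 0.0461]
ee_rot: [-3.139, 0.005, -0.072]
wrist_force: [-22.1, 9.4, 27.6]
grip_width: 0.0166
finger_force: 31.5
```

Run:
```python
from loc import *
s=bot.sense(); print(R.T@(s["ee_pos"][:2]-O), s["ee_pos"][2],s["grip_width"],s["wrist_force"])
```

```text
[0.0322 0.0004] 0.04614356052479804 0.01663626052856247 [-22.0799   9.4256  27.5875]
```

Call:
{"method": "play_rows", "body": {"commands": [[-0.1,0,0,0],[-0.2,0,0,0],[-0.25,0,0,0],[-0.25,0,0,0]]}}

```text
t: 40.67
ee_pos: [0.604, -0.1699, 0.0463]
ee_rot: [-3.14, 0.001, -0.071]
wrist_force: [-6.9, 6.9, 13.7]
grip_width: 0.0165
finger_force: 30.1
```

Call:
{"method": "play_rows", "body": {"commands": [[0,0,0,0],[0,0,0,0],[0,0,-3,0],[0,0,-7,0],[0,0,-7,0]], "gripper": 5}}

```text
t: 41.3
ee_pos: [0.606, -0.1716, 0.1184]
ee_rot: [3.141, -0.005, -0.072]
wrist_force: [0.4, 0.3, -0.5]
grip_width: 0.0499
finger_force: 0.0
```

```bash
cat > gap.py <<'E'
from chk import *
xs=np.arange(112,10,-1)
for y in (-12,12):
    uv=np.array([proj(m,[*W((x,y)),.043]) for x in xs]).astype(np.float32)
    v=cv2.remap(hsv[:,:,2],uv[None,:,0],uv[None,:,1],cv2.INTER_LINEAR)[0];s=cv2.remap(hsv[:,:,1],uv[None,:,0],uv[None,:,1],cv2.INTER_LINEAR)[0]
    print(y,[(int(x),int(a),int(b)) for x,a,b in zip(xs,v,s) if x>98 or 30<x<52])
knob(); to(W((75,0)),.031,-4.1)
E
python3 gap.py w17
```

```text
-12 [(112, 199, 10), (111, 198, 8), (110, 199, 5), (109, 199, 6), (108, 199, 7), (107, 198, 8), (106, 171, 13), (105, 133, 9), (104, 153, 5), (103, 166, 3), (102, 168, 5), (101, 168, 5), (100, 166, 4), (99, 168, 6), (51, 111, 10), (50, 109, 5), (49, 109, 6), (48, 108, 3), (47, 107, 5), (46, 109, 5), (45, 126, 7), (44, 149, 11), (43, 157, 8), (42, 159, 9), (41, 161, 8), (40, 161, 8), (39, 159, 7), (38, 158, 11), (37, 156, 9), (36, 153, 9), (35, 154, 8), (34, 153, 8), (33, 155, 10), (32, 155, 10), (31, 153, 8)]
12 [(112, 199, 5), (111, 199, 4), (110, 199, 4), (109, 198, 4), (108, 199, 4), (107, 198, 6), (106, 176, 12), (105, 124, 15), (104, 140, 5), (103, 167, 6), (102, 170, 5), (101, 169, 6), (100, 169, 6), (99, 169, 7), (51, 162, 3), (50, 163, 4), (49, 163, 3), (48, 162, 4), (47, 162, 4), (46, 156, 3), (45, 166, 4), (44, 194, 5), (43, 204, 6), (42, 203, 5), (41, 204, 5), (40, 204, 5), (39, 189, 5), (38, 165, 7), (37, 157, 9), (36, 157, 8), (35, 153, 8), (34, 154, 8), (33, 156, 8), (32, 154, 10), (31, 152, 10)]
dark [239 193  23  25 446] [33.1557  0.736 ]
at [ 0.6052 -0.1711  0.1167] yaw -4.11 w 0.0497 f 0.0 -> dx 4.17 dy -0.07 dz 8.57 spin -0.0
```

The knob reads x ≈ 33.2, so travel is about 40 mm, and there is no visible gap at the block. Taking the block out, slowly straight up.

Call:
{"method": "play_rows", "body": {"commands": [[4.2,0,2,0],[4.2,0,5,0],[4.2,0,7.5,0],[4.2,0,8.4,0],[4.2,0,8.4,0],[4.2,0,8.4,0]]}}

```text
t: 42.1
ee_pos: [0.6468, -0.174, 0.0324]
ee_rot: [3.141, -0.001, -0.072]
wrist_force: [-0.0, 0.6, 0.1]
grip_width: 0.05
finger_force: 0.0
```

Call:
{"method": "play_rows", "body": {"commands": [[0,0,0,0],[0,0,0,0],[0,0,0,0],[0,0,0,0]], "gripper": 2.8, "force": 70}}

```text
t: 42.6
ee_pos: [0.6469, -0.174, 0.0328]
ee_rot: [3.142, -0.002, -0.072]
wrist_force: [-2.2, -0.3, 8.3]
grip_width: 0.033
finger_force: 70.1
```

Call:
{"method": "play_rows", "body": {"commands": [[0,0,-0.5,0],[0,0,-1,0],[0,0,-1.7,0],[0,0,-2.5,0],[0,0,-3.5,0],[0,0,-5,0],[0,0,-9,0],[0,0,-12,0],[0,0,-12,0]]}}

```text
t: 43.72
ee_pos: [0.6476, -0.1743, 0.1547]
ee_rot: [3.141, -0.004, -0.072]
wrist_force: [0.6, 0.6, -4.3]
grip_width: 0.0332
finger_force: 70.6
```

Run:
```python
from loc import *
to((.6065,.185),.15,100.4); print(bot.sense()["wrist_force"])
```

```text
at [ 0.6476 -0.1743  0.1547] yaw -4.12 w 0.0332 f 70.6 -> dx -6.67 dy -35.54 dz 0.47 spin -104.5
[ 0.634   0.6025 -4.3462]
```

Call:
{"method": "play_rows", "body": {"commands": [[-3,-3,-1,0],[-6,-8,-1,0],[-8,-13,-1,0],[-8,-19,-1,0],[-8,-25,-1,0],[-7.5,-30,-1,0],[-6.7,-34,0,0],[-6.7,-35,0,0],[-6.7,-35,0,0]]}}

```text
t: 44.85
ee_pos: [0.604, 0.1802, 0.1508]
ee_rot: [3.141, 0.001, -0.071]
wrist_force: [-0.7, -0.7, -3.9]
grip_width: 0.0332
finger_force: 70.7
```

Run:
```python
from loc import *
to((.6065,.18),.0225,-4.1); print(bot.sense()["wrist_force"])
```

```text
at [0.604  0.1802 0.1508] yaw -4.05 w 0.0332 f 70.7 -> dx 0.25 dy 0.00 dz 12.83 spin 0.0
[-0.7233 -0.7039 -3.8656]
```

Call:
{"method": "play_rows", "body": {"commands": [[0,0,5,0],[0,0,9,0],[0,0,12,0],[0,0,12.9,0],[0,0,13.1,0],[0,0,13.1,0]]}}

```text
t: 45.6
ee_pos: [0.6053, 0.1799, 0.0217]
ee_rot: [-3.141, -0.001, -0.072]
wrist_force: [-0.4, 0.4, -2.8]
grip_width: 0.0328
finger_force: 70.7
```

Call:
{"method": "play_rows", "body": {"commands": [[0,0,0,0],[0,0,0,0],[0,0,-5,0],[0,0,-11,0],[-4,0,-17,0],[-8,0,-20,0],[-8,0,-20,0]], "gripper": 5.5}}

```text
t: 46.48
ee_pos: [0.5239, 0.1869, 0.2241]
ee_rot: [-3.137, -0.004, -0.07]
wrist_force: [0.7, -0.4, -0.0]
grip_width: 0.0546
finger_force: 0.0
```

Run:
```python
from loc import *
m,im=shot("wrist","w18"); 
p=np.array([proj(m,[.6065+a,.18+b,.03]) for a in(-.05,.05) for b in (-.05,.05)]).astype(int); print(p.min(0),p.max(0))
print(blk(im,m,.03,(*p.min(0),*p.max(0))))
# handle pose now at t=1.85: TCP where released
to((.4485,-.3332),.29,-4.1)
```

```text
[204  43] [300 145]
(((0.6049830317497253, 0.18073035776615143), (0.03420640528202057, 0.05868097394704819), 86.85839080810547), array([357., 105.]), array([403.5, 187.5]))
at [0.5246 0.1866 0.2225] yaw -4.03 w 0.0551 f 0.0 -> dx -3.94 dy 52.39 dz -6.75 spin 0.1
```

The block lies at (0.605, 0.181), the board's centre. Now back to the bar.

Call:
{"method": "play_rows", "body": {"commands": [[0,5,-4,0],[0,11,-6.8,0],[0,17,-6.8,0],[-1,23,-6.8,0],[-2,29,-6.8,0],[-3,35,-6.8,0],[-3.9,41,-6.8,0],[-3.9,47,-6.8,0],[-3.9,52.4,-6.8,0],[-3.9,52.4,-6.8,0]], "gripper": 5}}

```text
t: 47.78
ee_pos: [0.4469, -0.3387, 0.2877]
ee_rot: [3.139, 0.002, -0.078]
wrist_force: [-0.3, -0.0, -0.7]
grip_width: 0.0498
finger_force: 0.0
```

```bash
python3 - w19 <<'E'
from chk import *
to((.4485,-.3332),.221,-4.1)
# handle: dark blob columns near expected; handle centre z ~.24
H=lambda x,y,z: proj(m,[*W((x,y)),z])
print("pred handle ends",H(-85,-172,.237),H(-139,-172,.237))
for x in (-90,-100):
    ys=np.arange(-130,-215,-1); uv=np.array([H(x,y,.237) for y in ys]).astype(np.float32)
    v=cv2.remap(hsv[:,:,2],uv[None,:,0],uv[None,:,1],cv2.INTER_LINEAR)[0]; print(x,list(zip(ys.tolist(),v.tolist()))[20:65:2])
E
```

```text
at [ 0.4476 -0.3364  0.2875] yaw -4.33 w 0.0501 f 0.0 -> dx 0.07 dy -0.32 dz 6.65 spin -0.2
pred handle ends [241.147 170.324] [242.3463 243.3133]
-90 [(-150, 117), (-152, 116), (-154, 114), (-156, 113), (-158, 114), (-160, 114), (-162, 115), (-164, 115), (-166, 112), (-168, 58), (-170, 41), (-172, 45), (-174, 49), (-176, 45), (-178, 42), (-180, 38), (-182, 73), (-184, 81), (-186, 81), (-188, 77), (-190, 80), (-192, 79), (-194, 80)]
-100 [(-150, 119), (-152, 118), (-154, 115), (-156, 116), (-158, 117), (-160, 118), (-162, 119), (-164, 117), (-166, 116), (-168, 57), (-170, 37), (-172, 34), (-174, 31), (-176, 29), (-178, 25), (-180, 51), (-182, 112), (-184, 111), (-186, 100), (-188, 80), (-190, 80), (-192, 81), (-194, 80)]
```

Call:
{"method": "play_rows", "body": {"commands": [[0,-0.2,3,0],[0,-0.3,6,0],[0,-0.3,6.7,0],[0,-0.3,6.7,0]]}}

```text
t: 48.32
ee_pos: [0.4488, -0.3308, 0.2216]
ee_rot: [3.141, 0.001, -0.071]
wrist_force: [-0.0, -0.6, -0.3]
grip_width: 0.0496
finger_force: 0.0
```

Call:
{"method": "play_rows", "body": {"commands": [[0,0,0,0],[0,0,0,0],[0,0,0,0],[0,0,0,0]], "gripper": 0.8, "force": 40}}

```text
t: 48.82
ee_pos: [0.449, -0.3316, 0.2225]
ee_rot: [3.141, -0.002, -0.072]
wrist_force: [0.7, -1.3, 5.6]
grip_width: 0.0124
finger_force: 38.9
```

Run:
```python
from loc import *
s=bot.sense(); print(s["ee_pos"],R.T@(s["ee_pos"][:2]-O),s["grip_width"],s["finger_force"],s["wrist_force"])
L=20.7;h=1.6
def P(t):
    c=.3*min(t,1); return np.array([L*np.cos(t)-h*np.sin(t)+c*np.cos(t),L*np.sin(t)+h*np.cos(t)+c*np.sin(t)])
for t0,ts in ((1.85,np.arange(1.75,.84,-.1)),(.85,[.75,.65,.55,.45,.35,.25,.15,.07,0,0])):
    print([[0,round(float(-(P(t)-P(t0))[0]),2),round(float(-(P(t)-P(t0))[1]),2),0] for t in ts])
```

```text
[ 0.449  -0.3316  0.2225] [-0.1109 -0.172 ] 0.012425042907606739 38.93029868602753 [ 0.6941 -1.3408  5.6413]
[[0, -2.01, -0.63, 0], [0, -4.07, -1.06, 0], [0, -6.16, -1.28, 0], [0, -8.27, -1.29, 0], [0, -10.36, -1.09, 0], [0, -12.43, -0.69, 0], [0, -14.44, -0.08, 0], [0, -16.39, 0.73, 0], [0, -18.23, 1.75, 0], [0, -19.95, 2.95, 0]]
[[0, -1.59, 1.37, 0], [0, -3.04, 2.88, 0], [0, -4.32, 4.53, 0], [0, -5.44, 6.3, 0], [0, -6.37, 8.16, 0], [0, -7.11, 10.11, 0], [0, -7.65, 12.12, 0], [0, -7.93, 13.75, 0], [0, -8.07, 15.2, 0], [0, -8.07, 15.2, 0]]
```

Call:
{"method": "play_rows", "body": {"commands": [[0,-2.0,-0.6,0],[0,-4.1,-1.1,0],[0,-6.2,-1.3,0],[0,-8.3,-1.3,0],[0,-10.4,-1.1,0],[0,-12.4,-0.7,0],[0,-14.4,-0.1,0],[0,-16.4,0.7,0],[0,-18.2,1.75,0],[0,-20,2.95,0]]}}

```text
t: 50.08
ee_pos: [0.4636, -0.1309, 0.1921]
ee_rot: [-3.141, -0.002, -0.072]
wrist_force: [5.6, -5.2, -1.6]
grip_width: 0.0125
finger_force: 39.7
```

Call:
{"method": "play_rows", "body": {"commands": [[0,-1.6,1.4,0],[0,-3.0,2.9,0],[0,-4.3,4.5,0],[0,-5.4,6.3,0],[0,-6.4,8.2,0],[0,-7.1,10.1,0],[0,-7.65,12.1,0],[0,-7.9,13.75,0],[0,-8.1,15.2,0],[0,-8.1,15.2,0]]}}

```text
t: 51.32
ee_pos: [0.4697, -0.0525, 0.0393]
ee_rot: [3.139, -0.002, -0.074]
wrist_force: [8.7, -12.7, -6.4]
grip_width: 0.0128
finger_force: 47.7
```

Run:
```python
from loc import *
s=bot.sense(); print(s["ee_pos"],R.T@(s["ee_pos"][:2]-O),s["grip_width"],s["finger_force"],s["wrist_force"])
```

```text
[ 0.4697 -0.0525  0.0393] [-0.1104  0.1079] 0.012753244073473459 47.66579747200012 [  8.7354 -12.6774  -6.3933]
```

Call:
{"method": "play_rows", "body": {"commands": [[0,0.1,0.3,0],[0,0.2,0.6,0],[0,0.2,0.6,0]]}}

```text
t: 51.7
ee_pos: [0.4705, -0.0526, 0.0347]
ee_rot: [-3.141, -0.004, -0.073]
wrist_force: [3.6, 0.1, 27.0]
grip_width: 0.0122
finger_force: 54.5
```

Call:
{"method": "play_rows", "body": {"commands": [[0,0,-0.3,0],[0,0,-0.3,0],[0,0,-0.3,0]], "gripper": 4.5}}

```text
t: 52.08
ee_pos: [0.468, -0.0526, 0.0365]
ee_rot: [3.141, 0.001, -0.072]
wrist_force: [0.9, -0.5, 0.1]
grip_width: 0.045
finger_force: 0.0
```

Call:
{"method": "play_rows", "body": {"commands": [[0,0,-4,0],[0,0,-9,0],[0,0,-15,0],[0,0,-18,0],[0,0,-18,0]]}}

```text
t: 52.7
ee_pos: [0.4695, -0.0524, 0.2187]
ee_rot: [-3.14, -0.003, -0.071]
wrist_force: [0.1, 0.2, -0.0]
grip_width: 0.0451
finger_force: 0.0
```

```bash
python3 - w20 <<'E'
from chk import *
# compare with w2 (initial, same pose): bar/handle pixels and bystander motion
a=np.load("pics/w2.npy"); s=bot.sense(); print(s["ee_pos"],s["ee_rot"],s["wrist_force"])
m0=dict(np.load("pics/w2_m.npz"))
def hnd(i,mm):
    p=np.array([proj(mm,[*W((x,y)),.058]) for x in(-139,-84) for y in(85,130)]).astype(int); x0,y0=p.min(0);x1,y1=p.max(0)
    k=(cv2.cvtColor(i,cv2.COLOR_BGR2GRAY)[y0:y1,x0:x1]<28); n,l,st,ce=cv2.connectedComponentsWithStats(k.astype(np.uint8)); j=1+np.argmax(st[1:,4])
    return st[j],R.T@(ray(mm,ce[j]+[x0,y0],.058)[:2]-O)*1000
print(hnd(a,m0),hnd(im,m)); 
x0,y0,x1,y1=box((-10,70),(-16,16),.062); mk=np.zeros(im.shape[:2],np.uint8)
mk[y0:y1,x0:x1]=cv2.inRange(hsv,(0,0,0),(180,255,45))[y0:y1,x0:x1]
n,l,st,ce=cv2.connectedComponentsWithStats(mk)
for i in range(1,n):
    if st[i,4]>40: print("knob?",st[i],R.T@(ray(m,ce[i],.058)[:2]-O)*1000)
# backstop rear face edge at z 42 mm, y=+-50
xs=np.arange(70,10,-1)
for y in (-50,50):
    uv=np.array([proj(m,[*W((x,y)),.042]) for x in xs]).astype(np.float32)
    sat=cv2.remap(hsv[:,:,1],uv[None,:,0],uv[None,:,1],cv2.INTER_LINEAR)[0]; g=xs[sat<40]; print(y,g)
E
```

```text
[ 0.4687 -0.0524  0.2173] [-3.1405 -0.0012 -0.071 ] [ 0.2266  0.2905 -0.0477]
(array([ 16,   9,  12,  39, 234], dtype=int32), array([-117.7453,  107.1099])) (array([ 16,   6,  12,  43, 225], dtype=int32), array([-118.2875,  106.7244]))
knob? [355  19  20  22 221] [30.382   2.3301]
-50 [70 69 68 67 66 65 64 63 62 43 42 41 40 39 38 37 36 35 34 33 32 31 30 29
 28 27 26 25]
50 [70 69 68 67 66 65 64 63 62 43 42 41 40 39 38 37 36 35 34 33 32 31 30 29
 28 27 26 25]
```

The bar is down and the handle is back at its starting spot. Checking the backstop once more from above, in the same pose as before.

Call:
{"method": "play_rows", "body": {"commands": [[4,3,0,0],[8,7,0,0],[12,10.5,2,0],[14.5,10.7,6,0],[14.5,10.7,10,0],[14.5,10.7,10,0],[14.5,10.7,10,0]], "gripper": 5}}

```text
t: 53.62
ee_pos: [0.6054, -0.1703, 0.1176]
ee_rot: [3.141, 0.0, -0.072]
wrist_force: [0.1, 0.5, 1.0]
grip_width: 0.0496
finger_force: 0.0
```

```bash
python3 - w21 <<'E'
from chk import *
s=bot.sense(); print(s["ee_pos"],R.T@(s["ee_pos"][:2]-O))
xs=np.arange(110,20,-.5)
for y,z in ((-15,.042),(12,.042),(20,.042),(0,.05)):
    uv=np.array([proj(m,[*W((x,y)),z]) for x in xs]).astype(np.float32)
    sat=cv2.remap(hsv[:,:,1],uv[None,:,0],uv[None,:,1],cv2.INTER_LINEAR)[0]; g=sat<40; e=[float(xs[i]) for i in range(1,len(xs)) if g[i]!=g[i-1]]; print(y,z,e)
knob()
# scene camera: bystanders before/after
a=cv2.imread("pics/scene0.png"); b=optics.camera("scene")[:,:,::-1]
d=cv2.absdiff(a,b).max(2)[270:345,235:375]; print("bystander diff px",(d>60).sum())
E
```

```text
[ 0.6058 -0.1701  0.1183] [0.0339 0.0003]
-15 0.042 [104.5, 48.0, 29.0]
12 0.042 [104.5, 48.0, 29.0]
20 0.042 [105.0, 48.0, 29.0]
0 0.05 [104.5, 50.0, 40.5, 35.5, 34.5, 29.0, 28.5, 23.5, 23.0]
dark [241 193  23  25 449] [32.9104  0.7008]
bystander diff px 0
```

The knob reads 32.9 mm (33.2 before the block came out), so the backstop hasn't shifted. The bystanders show no change. Handing in.

```bash
python3 -c "
from cell import bot; print(bot.close_job())"
```

```text
the job is handed in; nothing more can be done
None
```

I carried out every step and handed the job in at about 54 s, but no verdict came back: all three slats lie flat in the tray, the backstop is at about 40 mm, the setting block is on its board, the bar is fully down, and the bottle, sanding block and bundle are where they were; the setting block was found about 17 mm off sideways once, and I re-seated it before setting the backstop.

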